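Turn a stored jar right way up, brace it in its holder and twist off the tight lid

ROBOT

A 6-joint arm with a two-finger parallel gripper is mounted at the origin on a cart in front of the work surface, level with it; the furniture and walls round the work are solid. World frame = base frame: x ahead of the robot, y to its left, z up, the work surface at z = 0. Lengths are in m, angles in rad, forces in N, time in s.
With the tool pointing down it reaches from about 0.325 to 1 m from the base axis. Payload 5.1 kg.
Tool frame: the origin (TCP) lies midway between the tips of the shut fingers; the grasp point (between the pads) lies 19 mm behind it; z points along the fingers, y is the direction in which the jaws open and shut (so a half turn about z gives the same grasp; the last joint's range is limited). The gripper opens to 85 mm and grips with 20 to 120 N. Pads are 22 mm wide; open, the fingers measure 114 mm over their backs; the gripper's body (76 mm by 85 mm) begins 54 mm behind the grasp point. The pads swing forward as they close: fully open they stand 13 mm farther back than shut.
Start: joints at [1.088, 0.124, 1.65, -0, 1.367, -0.083], TCP at [0.253, 0.599, 0.231] pointing down, gripper open.
Joint ranges: [-2.61, 2.61], [-1.02, 2.33], [0.03, 2.71], [-1.35, 4.49], [0.32, 2.68], [-2.91, 2.91]. Speed limits (rad/s): [2.57, 2.57, 3.14, 3.14, 3.14, 3.14].

INTERFACE

Orientations are given as a 3x3 rotation matrix whose columns are the frame's x, y, z axes.
In Python, from rig import manip gives the robot as it stands. The module is installed in compiled form; this text tells all that it offers.
- The arm moves only by the shell command python3 -m crank 'ROWS'. ROWS is JSON, one flat list of numbers, 7 for each row, row after row: the closure, from 0 (fully open) to 1 (shut), then the shift along the tool's x, y, z in m, then the turn, a rotation vector about the tool's x, y, z in rad. A call has exactly 8 rows; each row is the pose to reach, as a shift and turn from the pose measured when the call began, along the tool's axes at that moment; what a row does not reach only later rows make up. A row lasts 1/8 s, in which the tool goes at most 62.5 mm and 10.7 degrees, less where a joint would pass 70% of its speed; a pose out of reach is approached as far as the arm can. A call with a gripper value outside its range is refused whole. The fingers move at their own pace and stop on an object; the grip force is fixed at half the most. Time passes only in rows, so rows that repeat a pose let the fingers close, or fill a call up. It gives the time, the measured TCP pose, the force and the opening at its end, in the units of the state.
- manip.get_state(): the state, without advancing time (a new reading comes with each control period).
- manip.capture(name): name is "scene" or "side" or "wrist"; returns the picture (384x512x3 uint8, red, green, blue); there is no depth.
- manip.camera_info(name): a dict with "vertical_fov" (degrees; the focal length in pixels is half the picture's height over the tangent of half this angle, whatever the lens; pixels are square), "cx", "cy" (the principal point, pixels), "rvec" (rotation vector, rad) and "tvec" (3), from world to camera coordinates, as OpenCV has them; the wrist camera has in their place "mount" (4x4, takes a point from camera to tool coordinates, whose origin is the TCP and whose axes are the flange's). Camera axes: x right, y down, z forward; pixel columns grow to the right and rows downward; lengths in m; the calibration is good to about 2 mm. A picture is of the moment at which its call begins: read the wrist's pose just before it. camera_info takes no time and is no camera call.
- manip.hand_in(): hands the job in, once; it reports no verdict.
Trained networks look in the newest picture that a camera, given by its name, has taken for a name from the list of things; names that differ only in an ending like _2 or _b are one class to them, and where a whole thing is asked for, a point or a joint stands for the part that bears it (a point fixed in the world has none). Each returns a list of dicts, best first, with "score" (0 to 1); they miss things now and then, are a little off and sometimes report something else, mostly with a low value. They report only what shows in the picture. A call takes as long as a camera call. They do not tell look-alikes from the thing itself.
- manip.regions_of(thing, camera): "pixels" (384x512 bool, what is visible of it) and "extent" ([left, top, right, bottom] in pixels, round what is visible of it).
The state is a dict: "t": time; "q": joint angles; "qvel": joint speeds; "effort": joint torques, N m; "tool_pos": TCP position; "tcp_rot": TCP orientation; "ft_force": force on the tool from outside, world axes, zero at the start; "ft_torque": the same for the moment, N m; "finger_gap": opening from 0.0 (shut) to 1.0 (fully open).
Only numpy, scipy, OpenCV 4.12 (cv2) and the standard library are available. Lean on these libraries where they do the work, as an engineer would, in place of code of your own. Each camera call takes 0.05 s, during which the arm holds its last target.

TASK

The square glass jar of blue paste is stored standing on its lid: turn it right way up, without dropping it, and seat it fully home in the square well of the wooden holder, which keeps it from turning. Then let go of the jar, twist its tight lid anticlockwise until the thread lets go, and lift the lid straight up. Finish while holding the lid level over the open jar, about 3 cm clear of its rim, with the jar still seated in the well; leave everything else on the bench where it is.

Things in the scene. Friction and masses are not known exactly. Their poses are not given: they have to be found in the camera images.
- jar: square clear-glass jar of greyish-blue set paste (solid), cream label; starts upside down on its black lid. Body 52x52 mm, flat-sided, 46 mm tall, then a shoulder and a round neck. With lid 72 mm long, 0.2 to 0.32 kg. Origin: centre of the base; z axis out of the base, away from the lid (up at the start, down once upright), x and y square to the flat sides. It also rests steadily on a flat side, axis 26 mm up
- lid: the jar's black ribbed lid, 50 mm across (51 over ribs), 18 mm tall. Origin: centre of its open lower edge, z out of the opening (up at the start); tight, that edge is 54 mm from the jar's base and only 3 mm above the shoulder. A sprung seal makes it tight: up to 0.4 N m starts it, which spins an unbraced jar; lifted while still threaded, it takes the jar along
- lid_top (a point): centre of the lid's closed top, 18 mm above its edge. Seen from here the lid undoes anticlockwise relative to the jar: it rises 2.4 mm in 55 degrees, from about 60 degrees the thread has let go and it lifts straight off; near 85 degrees it meets a stop (it still lifts off there), so turn about 72 degrees
- jar_rim (a point): centre of the jar's round mouth (neck 37 mm across), on the axis 67 mm from the base, at the rim; inside the lid while this is on
- holder: brown wooden block 132 (x) x 116 (y) x 23 mm, screwed to the bench, with a square well in the middle of its top; origin at the centre of its underside, x and y along its sides
- recess (a point): centre of the floor of the holder's square well, 12 mm above the bench; axes as the holder's. The well is 56x56 mm, 11 mm deep, its sides parallel to the block's, the upper 6 mm flared out to 60x60 mm. The jar's base fits in squarely, any of four ways round, and then turns by 4 degrees at most
- bone_folder: cream bone folder, 22x140x9 mm, lying; origin at its underside; a bystander
- tweezers: steel tweezers, 13x132x9 mm, lying; a bystander
- pigment_jar_dark: round glass jar, brown pigment, black lid, 57 mm across, 70 mm tall; a bystander
- pigment_jar_blue: round glass jar, blue pigment, white lid, 48 mm across, 58 mm tall; a bystander
- dropper_bottle: small bottle with a black dropper top, 37 mm across, 108 mm tall; a bystander
- masking_tape: roll of cream tape lying flat, 94 mm across, 19 mm tall; a bystander
- brush_fine: thin brush with a black handle, 206 mm long, lying; a bystander
- palette: white flower-shaped palette, 134 mm across, 16 mm tall; a bystander
- leather_block: brown leather-covered block, 41x62x22 mm; a bystander
Mind the look-alikes: they are no part of the job. Of the things that look like the jar, the smallest one is meant.

How it is judged:
On the way, in this order (a step that is already met when the one before it is completed fails the run):
1. The jar stands upright, lid on, seated in the holder's well and let go (angle between jar's own z axis and vertical above 3.04 rad and horizontal distance between jar and recess below 0.006 m and z of jar in the frame of recess below 0.004 m and z of jar_rim in the frame of recess above 0.04 m and z of lid in the frame of jar above -0.0585 m and contact force between each of jar, lid and the fingers below 0.1 N), for 0.2 s.
2. The lid has come off the thread while the jar stays seated (angle between jar's own z axis and vertical above 3.04 rad and horizontal distance between jar and recess below 0.006 m and z of jar in the frame of recess below 0.004 m and z of jar_rim in the frame of recess above 0.04 m and z of lid in the frame of jar below -0.06 m and contact force between lid and the fingers above 1 N), for 0.05 s.
At the end, for the whole second after the job is handed in: Fingers hold the lid still, level (0.2 rad), centred over the mouth within 20 mm, its edge 10 to 60 mm above the rim and clear of the jar; the jar is untouched, upright (0.1 rad) and in the well: base within 4 mm of its floor height, 6 mm of its centre (angle between jar's own z axis and vertical above 3.04 rad and horizontal distance between jar and recess below 0.006 m and z of jar in the frame of recess below 0.004 m and z of jar_rim in the frame of recess above 0.04 m and z of lid in the frame of jar_rim between -0.06 and -0.01 m and horizontal distance between lid and jar_rim below 0.02 m and angle between lid's own z axis and vertical above 2.94 rad and linear speed of lid below 0.03 m/s and contact force between lid and the fingers above 1 N and contact force between lid and jar below 0.1 N and contact force between jar and the fingers below 0.1 N); the arm keeps its last pose, push and grip.
It fails at once if The glass jar is dropped (falls freely, more than about 2.5 cm) (linear speed of jar above 0.7 m/s and contact force between each of jar, lid and the fingers below 0.1 N).
It fails at once if The lid is taken off before the jar is braced upright in the well (z of lid in the frame of jar below -0.06 m and (horizontal distance between jar and recess above 0.03 m or angle between jar's own z axis and vertical below 2.84 rad)).
It fails at once if A bystander is pushed away by more than 3 cm or knocked over (distance of any of pigment_jar_dark, pigment_jar_blue, dropper_bottle, leather_block from where it was at the start of the episode above 0.03 m or angle between any of pigment_jar_dark, pigment_jar_blue, dropper_bottle's own z axis and vertical above 0.5 rad).
It also fails if it takes over 64 s, if anything falls off the work surface, if the arm or the gripper's body presses on something with over 40 N, if the wrist force passes 120 N, or if a joint passes its speed limit or range.

## Working session

There is one attempt and no reset: what is moved stays moved. The work goes in short steps, Python scripts to look and compute and a shell command to move; the robot and the scene stay as the last step left them, time stands still between calls to the robot, and variables do not carry over. Pictures are saved under pics/ and viewed, and the job is handed in when it is done.

```bash
mkdir -p pics; python3 - <<'E'
from rig import manip
import cv2
print(manip.get_state())
for c in ["scene","side","wrist"]:
    im=manip.capture(c); cv2.imwrite(f"pics/{c}0.png",im[:,:,::-1]); print(c,manip.camera_info(c))
E
```

```text
{'t': 0.0, 'q': array([ 1.08840949e+00,  1.24519128e-01,  1.65167211e+00,  1.83370522e-05,
        1.36749766e+00, -8.25962894e-02]), 'qvel': array([ 0.00106593, -0.0003109 , -0.00096213, -0.00172045, -0.00014756,
        0.00096288]), 'effort': array([ 2.84320311e-03, -4.23622513e+01, -3.65450048e+01,  1.51598138e-04,
        7.02805337e-03,  1.64601789e-05]), 'tool_pos': array([0.25273303, 0.59819288, 0.23004506]), 'tcp_rot': array([[-9.21140997e-01,  3.89227809e-01, -9.88347902e-04],
       [ 3.89229018e-01,  9.21139161e-01, -1.84871225e-03],
       [ 1.90835739e-04, -2.08761832e-03, -9.99997803e-01]]), 'ft_force': array([-0.50068824, -0.82369861,  0.23197098]), 'ft_torque': array([0.04021964, 0.03806609, 0.01811196]), 'finger_gap': 1.0003541694895461}
scene {'vertical_fov': 53.781996807435895, 'cx': 263.89830392584577, 'cy': 188.95772430304905, 'rvec': array([ 2.14221802, -0.97224002,  0.39755138]), 'tvec': array([-0.26601112,  0.43959962,  0.73727167])}
side {'vertical_fov': 50.29839036485372, 'cx': 255.30246221197947, 'cy': 193.20630053988504, 'rvec': array([ 1.97025798, -0.1466304 ,  0.12829237]), 'tvec': array([-0.57988001,  0.15824688,  1.08027926])}
wrist {'vertical_fov': 59.24020342515268, 'cx': 257.4494078097362, 'cy': 194.05619112021137, 'mount': array([[ 1.42860811e-03, -9.47243940e-01, -3.20510339e-01,
         8.33837839e-02],
       [ 9.99998617e-01,  1.08023704e-03,  1.26472720e-03,
         3.54121739e-04],
       [-8.51778039e-04, -3.20511703e-01,  9.47244173e-01,
        -1.42127693e-01],
       [ 0.00000000e+00,  0.00000000e+00,  0.00000000e+00,
         1.00000000e+00]])}
```

View pics/scene0.png

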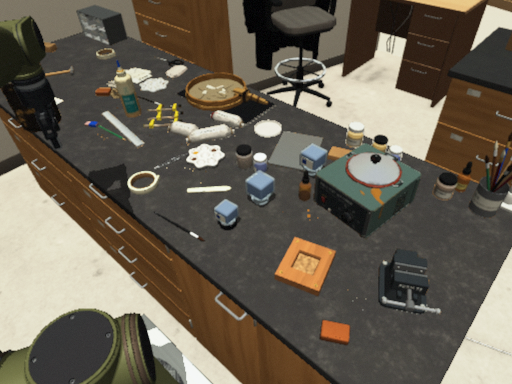

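View pics/side0.png

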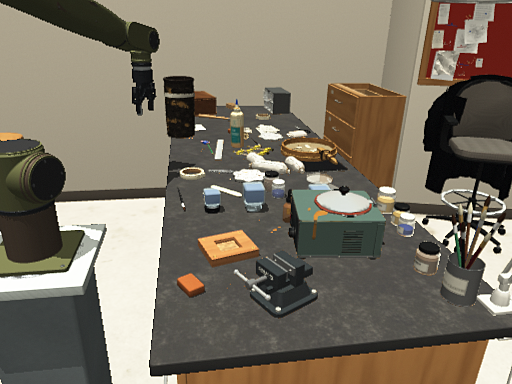

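View pics/wrist0.png

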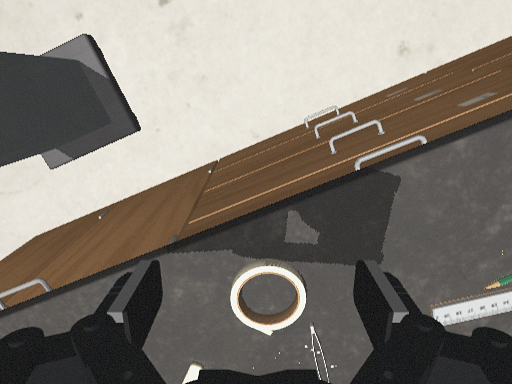

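The scene picture shows three blue square jars upside down: (226,213), (260,187) and (313,158). The holder is at (306,264). The jar at (226,213) looks smallest, so I'll measure all three and check it in a crop.

```bash
cat > h.py <<'E'
import numpy as np, cv2
from rig import manip
def cam(c):
    i=manip.camera_info(c); f=192/np.tan(np.radians(i["vertical_fov"])/2)
    K=np.array([[f,0,i["cx"]],[0,f,i["cy"]],[0,0,1]])
    if c=="wrist":
        s=manip.get_state(); M=i["mount"]; T=np.eye(4);T[:3,:3]=s["tcp_rot"];T[:3,3]=s["tool_pos"]
        W=np.linalg.inv(T@M); return K,W[:3,:3],W[:3,3]
    return K,cv2.Rodrigues(i["rvec"])[0],i["tvec"]
def ray(c,uv,z,P=None):
    K,R,t=P or cam(c); d=R.T@np.linalg.inv(K)@np.array([uv[0],uv[1],1.]); o=-R.T@t
    return o+d*(z-o[2])/d[2]
def proj(P,X):
    K,R,t=P; p=(np.atleast_2d(X)@R.T+t)@K.T; return p[:,:2]/p[:,2:]
def snap(c,name,crop=None,scale=1):
    P=cam(c); im=manip.capture(c); o=im[:,:,::-1].copy()
    if crop: o=o[crop[1]:crop[3],crop[0]:crop[2]]
    o=cv2.resize(o,None,fx=scale,fy=scale,interpolation=cv2.INTER_CUBIC); cv2.imwrite(f"pics/{name}.png",o); return im,P
def show():
    s=manip.get_state(); np.set_printoptions(precision=4,suppress=True)
    print("t",round(s["t"],2),"tcp",s["tool_pos"],"gap",round(s["finger_gap"],3),"F",s["ft_force"],"T",s["ft_torque"]);print(s["tcp_rot"]);print("q",s["q"])
E
python3 - <<'E'
from h import *
for c in ["scene","side"]:
    manip.capture(c); P=cam(c)
    for th in ["jar","holder","lid","brush_fine","bone_folder","leather_block"]:
        for d in manip.regions_of(th,c):
            e=np.array(d["extent"]); print(c,th,round(d["score"],2),e,d["pixels"].sum(),"ctr on z=0.035:",ray(c,((e[0]+e[2])/2,(e[1]+e[3])/2),.035 if th!="holder" else .02,P).round(3))
snap("scene","crop1",(200,140,350,300),5)
E
```

```text
scene jar 0.77 [213.7 200.5 237.4 223.4] 465 ctr on z=0.035: [0.484 0.221 0.035]
scene jar 0.66 [244.2 171.4 276.4 203.7] 767 ctr on z=0.035: [0.625 0.214 0.035]
scene jar 0.59 [297.4 141.7 327.9 174.9] 649 ctr on z=0.035: [0.844 0.178 0.035]
scene holder 0.84 [274.9 239.8 336.9 295.9] 2215 ctr on z=0.035: [ 0.489 -0.063  0.02 ]
scene lid 0.57 [299.9 170.6 305.6 200.2] 241 ctr on z=0.035: [0.717 0.122 0.035]
scene lid 0.42 [213.2 197.4 235.9 222.8] 504 ctr on z=0.035: [0.487 0.229 0.035]
scene lid 0.3 [274.3 234.8 333.5 296.6] 2209 ctr on z=0.035: [ 0.482 -0.061  0.035]
scene brush_fine 0.57 [164.7 216.8 201.8 239.8] 107 ctr on z=0.035: [0.365 0.265 0.035]
scene bone_folder 0.73 [186.  141.2 227.8 165.8] 718 ctr on z=0.035: [0.634 0.467 0.035]
scene bone_folder 0.5 [187.3 185.3 230.6 192.7] 224 ctr on z=0.035: [0.518 0.33  0.035]
scene bone_folder 0.33 [221.6 222.3 236.8 228.2] 59 ctr on z=0.035: [0.455 0.177 0.035]
scene leather_block 0.72 [319.7 319.1 350.7 344.6] 579 ctr on z=0.035: [ 0.389 -0.216  0.035]
scene leather_block 0.35 [252.5 148.8 268.  170.9] 213 ctr on z=0.035: [0.726 0.305 0.035]
side jar 0.98 [243.3 183.  266.1 211.8] 606 ctr on z=0.035: [0.621 0.218 0.035]
side jar 0.82 [202.7 184.8 221.9 210.9] 328 ctr on z=0.035: [0.481 0.23  0.035]
side jar 0.46 [309.4 183.3 330.3 188.4] 113 ctr on z=0.035: [0.871 0.294 0.035]
side holder 0.66 [282.  191.8 294.9 223.5] 173 ctr on z=0.035: [0.723 0.157 0.02 ]
side holder 0.62 [200.9 229.8 255.7 266.5] 1493 ctr on z=0.035: [ 0.503 -0.072  0.02 ]
side brush_fine 0.4 [182.  203.1 185.6 210.1] 9 ctr on z=0.035: [0.388 0.172 0.035]
side bone_folder 0.59 [209.6 186.6 241.6 196.2] 94 ctr on z=0.035: [0.53  0.28  0.035]
side bone_folder 0.45 [205.2 190.5 221.5 208.6] 272 ctr on z=0.035: [0.483 0.216 0.035]
side leather_block 0.81 [177.3 274.7 204.8 297.1] 417 ctr on z=0.035: [ 0.402 -0.248  0.035]
```

View pics/crop1.png

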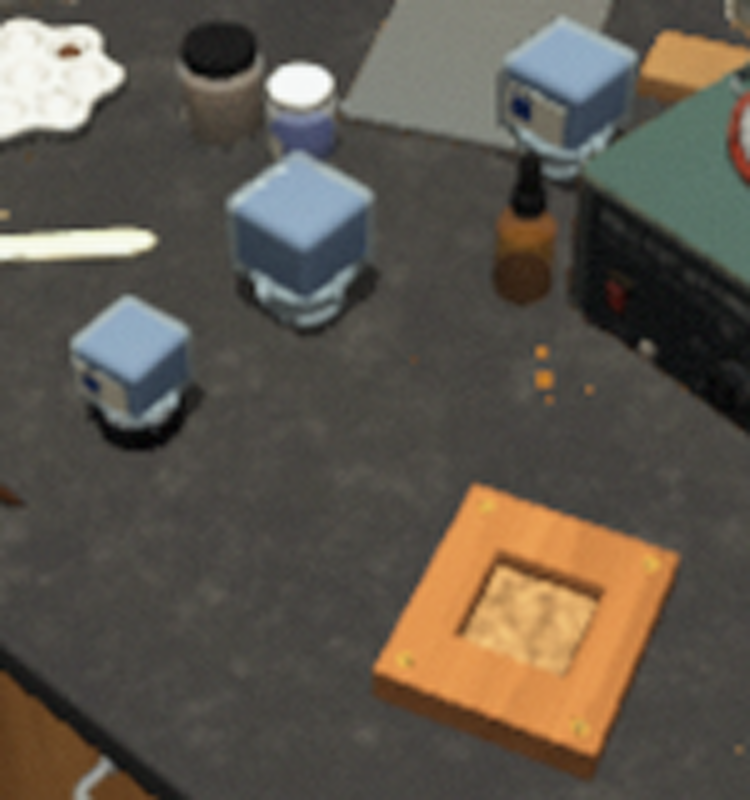

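```bash
cat >> h.py <<'E'
from scipy.spatial.transform import Rotation as Ro
def frame(p_deg,az_deg,roll=0):
    """tool z pitched p below horizontal toward azimuth az; tool x = 'up/forward' normal; roll about z (deg)"""
    p,a=np.radians([p_deg,az_deg]); r=np.array([np.cos(a),np.sin(a),0]); u=np.array([0,0,1.])
    z=np.cos(p)*r-np.sin(p)*u; x=np.sin(p)*r+np.cos(p)*u; y=np.cross(z,x)
    return np.c_[x,y,z]@Ro.from_euler("z",roll,degrees=True).as_matrix()
def delta(pos,R):
    s=manip.get_state(); R0=s["tcp_rot"]
    sh=R0.T@(np.array(pos)-s["tool_pos"]); rv=Ro.from_matrix(R0.T@R).as_rotvec()
    print("delta shift",sh.round(4),"rot",rv.round(4),"deg",np.degrees(np.linalg.norm(rv)).round(1)); return sh,rv
E
python3 - <<'E'
from h import *
delta([.52,.08,.33],frame(90,0))
P=cam("scene")
# holder top corners from crop (5x, offset 200,140)
c=np.array([[478,485],[680,555],[595,748],[375,672]])/5+[200,140]
X=np.array([ray("scene",u,.023,P) for u in c]);print(X.round(4),X.mean(0)); e=np.diff(np.r_[X,X[:1]],axis=0);print(np.linalg.norm(e,axis=1),np.degrees(np.arctan2(e[:,1],e[:,0])))
c=np.array([[126,296],[190,336],[135,372],[72,345]])/5+[200,140]
X=np.array([ray("scene",u,.072,P) for u in c]);print(X.round(4),X.mean(0)); e=np.diff(np.r_[X,X[:1]],axis=0);print(np.linalg.norm(e,axis=1),np.degrees(np.arctan2(e[:,1],e[:,0])))
E
```

```text
delta shift [-0.4478 -0.3739 -0.0987] rot [ 0.     -0.      2.7418] deg 157.1
[[ 0.5497  0.0177  0.023 ]
 [ 0.5812 -0.0914  0.023 ]
 [ 0.4581 -0.1254  0.023 ]
 [ 0.422  -0.0179  0.023 ]] [ 0.5027762  -0.05423444  0.023     ]
[0.11355617 0.12766393 0.11337158 0.13261187] [ -73.91404616 -164.56932822  108.58896368   15.58161312]
[[0.4956 0.2296 0.072 ]
 [0.4966 0.1799 0.072 ]
 [0.4577 0.1834 0.072 ]
 [0.4493 0.2245 0.072 ]] [0.47478441 0.20433074 0.072     ]
[0.04978216 0.0390497  0.0419345  0.04654045] [-88.85272989 174.82261092 101.49996637   6.36021522]
```

```bash
python3 -m crank '[0,-0.028,-0.024,-0.007,0,0,0.17, 0,-0.056,-0.048,-0.014,0,0,0.34, 0,-0.084,-0.072,-0.021,0,0,0.51, 0,-0.112,-0.096,-0.028,0,0,0.68, 0,-0.14,-0.12,-0.035,0,0,0.85, 0,-0.168,-0.144,-0.042,0,0,1.02, 0,-0.196,-0.168,-0.049,0,0,1.19, 0,-0.224,-0.187,-0.049,0,0,1.37]'; python3 - <<'E'
from h import *
show();delta([.52,.08,.33],frame(90,0))
E
```

```text
t: 1.9
tool_pos: [0.3873, 0.3383, 0.2814]
tcp_rot: [[0.204, 0.979, 0.002], [0.979, -0.204, 0.001], [0.001, 0.001, -1.0]]
ft_force: [0.8, 0.7, -0.4]
finger_gap: 0.999
t 1.9 tcp [0.3873 0.3383 0.2814] gap 0.999 F [ 0.8446  0.6778 -0.4279] T [-0.0051 -0.0316 -0.0192]
[[ 0.2035  0.9791  0.0017]
 [ 0.9791 -0.2036  0.0012]
 [ 0.0015  0.0014 -1.    ]]
q [ 0.6137 -0.2093  1.889  -0.      1.4598  0.8186]
delta shift [-0.2258  0.1826 -0.0486] rot [ 0.0002 -0.0022  1.3658] deg 78.3
```

```bash
python3 -m crank '[0,-0.028,0.024,-0.007,0,0,0.17, 0,-0.056,0.047,-0.014,0,0,0.34, 0,-0.084,0.07,-0.021,0,0,0.51, 0,-0.112,0.093,-0.028,0,0,0.68, 0,-0.14,0.116,-0.035,0,0,0.85, 0,-0.168,0.139,-0.042,0,0,1.02, 0,-0.196,0.162,-0.049,0,0,1.19, 0,-0.226,0.183,-0.049,0,0,1.366]'; python3 - <<'E'
from h import *
show()
im,P=snap("wrist","w1")
np.savez("w1.npz",K=P[0],R=P[1],t=P[2])
for th in ["jar","holder"]:
  for d in manip.regions_of(th,"wrist"): print(th,d["score"],d["extent"])
E
```

```text
t: 2.9
tool_pos: [0.5211, 0.0787, 0.3314]
tcp_rot: [[1.0, -0.006, 0.004], [-0.006, -1.0, 0.001], [0.004, -0.001, -1.0]]
ft_force: [-0.6, 0.8, -0.8]
finger_gap: 0.999
t 2.9 tcp [0.5211 0.0787 0.3314] gap 0.999 F [-0.5518  0.7752 -0.8388] T [0.0303 0.0043 0.021 ]
[[ 1.     -0.0059  0.0036]
 [-0.0059 -1.      0.0013]
 [ 0.0036 -0.0014 -1.    ]]
q [ 0.0473 -0.1967  1.7962  0.0012  1.5385  1.624 ]
jar 0.88 [110.4, 34.5, 183.2, 101.0]
jar 0.86 [131.5, 161.0, 186.2, 206.2]
jar 0.62 [153.9, 156.9, 183.9, 180.2]
holder 0.98 [302.5, 96.8, 407.8, 211.7]
```

View pics/w1.png

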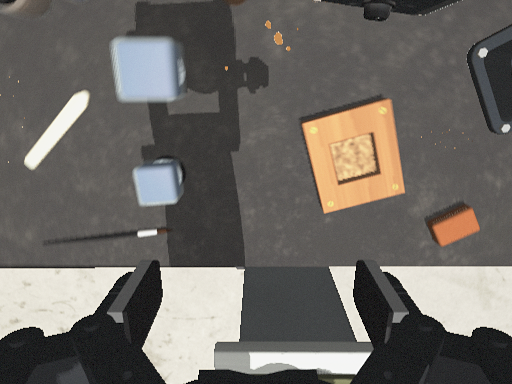

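```bash
python3 - <<'E'
from h import *
im=cv2.imread("pics/w1.png")
a=cv2.resize(im[150:220,115:200],None,fx=7,fy=7,interpolation=cv2.INTER_CUBIC)
b=cv2.resize(im[90:220,295:415],None,fx=4,fy=4,interpolation=cv2.INTER_CUBIC)
cv2.imwrite("pics/w1a.png",a);cv2.imwrite("pics/w1b.png",b)
E
```

```text
(no output)
```

View pics/w1a.png

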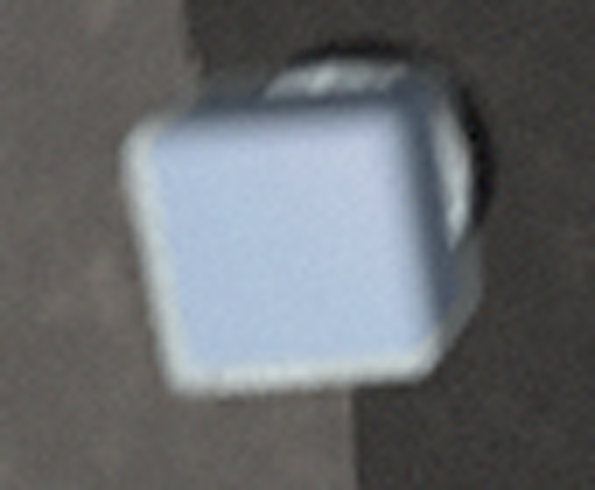

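View pics/w1b.png

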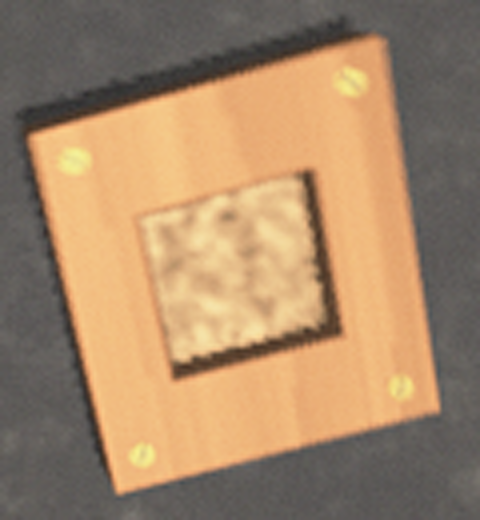

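```bash
python3 - <<'E'
from h import *
d=np.load("w1.npz");P=(d["K"],d["R"],d["t"])
def fit(c,z,L,W):
    X=np.array([ray("",u,z,P)[:2] for u in c])
    e=np.diff(np.r_[X,X[:1]],axis=0);print("mean",X.mean(0).round(4),"sides",np.linalg.norm(e,axis=1).round(4),"ang",np.degrees(np.arctan2(e[:,1],e[:,0])).round(1))
fit(np.array([[28,130],[385,35],[440,412],[117,495]])/4+[295,90],.023,0,0)
fit(np.array([[136,215],[313,170],[342,332],[174,379]])/4+[295,90],.023,0,0)
fit(np.array([[122,120],[418,88],[438,378],[170,394]])/7+[115,150],.072,0,0)
E
```

```text
mean [ 0.501  -0.0533] sides [0.1173 0.1324 0.1158 0.1343] ang [ -75.4 -164.8  105.5   15.9]
mean [ 0.5014 -0.0529] sides [0.0596 0.0577 0.059  0.0599] ang [ -75.7 -164.1  106.4   16.3]
mean [0.4798 0.2064] sides [0.0525 0.0538 0.0491 0.0512] ang [-84.  179.1  93.4   2.8]
```

```bash
python3 - <<'E'
from h import *
delta([.438,.204,.099],frame(50,3))
E
```

```text
delta shift [-0.0832 -0.1249  0.2314] rot [ 0.0177  0.6965 -0.0525] deg 40.0
```

```bash
python3 -m crank '[0,-0.015,-0.018,0.035,0.003,0.12,-0.01, 0,-0.03,-0.036,0.07,0.006,0.24,-0.02, 0,-0.045,-0.054,0.105,0.009,0.36,-0.03, 0,-0.06,-0.072,0.14,0.012,0.48,-0.04, 0,-0.075,-0.09,0.175,0.015,0.6,-0.05, 0,-0.083,-0.11,0.21,0.018,0.697,-0.052, 0,-0.083,-0.125,0.231,0.018,0.697,-0.052, 0,-0.083,-0.125,0.231,0.018,0.697,-0.052]'; python3 - <<'E'
from h import *
show()
im,P=snap("wrist","w2")
np.savez("w2.npz",K=P[0],R=P[1],t=P[2])
E
```

```text
t: 4.05
tool_pos: [0.4361, 0.2048, 0.0969]
tcp_rot: [[0.767, 0.056, 0.639], [0.044, -0.998, 0.034], [0.64, 0.002, -0.769]]
ft_force: [0.1, -0.1, 0.2]
finger_gap: 1.003
t 4.05 tcp [0.4361 0.2048 0.0969] gap 1.003 F [ 0.0503 -0.1     0.2361] T [-0.0466  0.3152 -0.0422]
[[ 0.7673  0.0561  0.6389]
 [ 0.0444 -0.9984  0.0343]
 [ 0.6398  0.0021 -0.7685]]
q [ 0.4787 -0.4709  2.516  -0.5636  0.5165  2.4048]
```

View pics/w2.png

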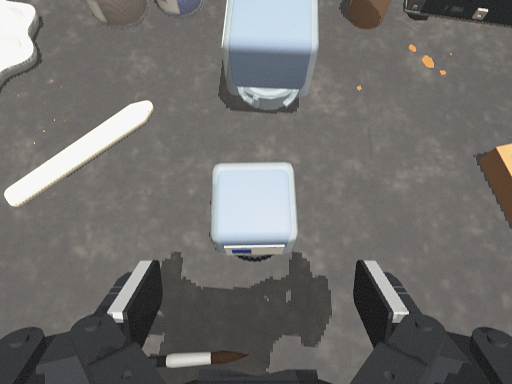

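```bash
python3 - <<'E'
from h import *
d=np.load("w2.npz");P=(d["K"],d["R"],d["t"])
X=np.array([ray("",u,.072,P)[:2] for u in [(212,163),(294,162),(297,247),(211,247)]])
e=np.diff(np.r_[X,X[:1]],axis=0);print("mean",X.mean(0).round(4),"sides",np.linalg.norm(e,axis=1).round(4),"ang",np.degrees(np.arctan2(e[:,1],e[:,0])).round(1))
print(X)
# FK fit
Q=np.array([[1.08840949,.124519128,1.65167211,0,1.36749766,-.0825962894],[.6137,-.2093,1.889,0,1.4598,.8186],[.0473,-.1967,1.7962,.0012,1.5385,1.624],[.4787,-.4709,2.516,-.5636,.5165,2.4048]])
T=np.array([[.25273,.59819,.23005],[.3873,.3383,.2814],[.5211,.0787,.3314],[.4361,.2048,.0969]])
Rm=manip.get_state()["tcp_rot"]
for s4 in(1,-1):
  for s6 in (1,-1):
    q=Q[3]; R=(Ro.from_euler("z",q[0])*Ro.from_euler("y",q[1]+q[2])*Ro.from_euler("z",s4*q[3])*Ro.from_euler("y",q[4])*Ro.from_euler("z",s6*q[5])).as_matrix()
    print(s4,s6,R.T@Rm)
E
```

```text
mean [0.4742 0.2101] sides [0.0504 0.0529 0.0481 0.0522] ang [ -85.9 -177.1   93.3    5.4]
[[0.49854533 0.23717711]
 [0.50215195 0.18686321]
 [0.44934977 0.18419498]
 [0.44657317 0.2322215 ]]
1 1 [[-2.02109336e-03 -9.99997931e-01  2.31626409e-04]
 [ 9.99993402e-01 -2.02038498e-03  3.01878266e-03]
 [-3.01830843e-03  2.37726122e-04  9.99995417e-01]]
1 -1 [[ 9.95075999e-01 -9.90686302e-02  3.02701136e-03]
 [ 9.90688958e-02  9.95080575e-01  6.24641238e-05]
 [-3.01830843e-03  2.37726122e-04  9.99995417e-01]]
-1 1 [[ 0.85399687 -0.50730375 -0.11546537]
 [ 0.49198861  0.71523925  0.49636682]
 [-0.16922338 -0.48070336  0.86039975]]
-1 -1 [[ 0.57255301  0.66262454  0.4828165 ]
 [-0.8022135   0.57432831  0.16309659]
 [-0.16922338 -0.48070336  0.86039975]]
```

```bash
cat > fk.py <<'E'
import numpy as np, json
from scipy.optimize import least_squares
from scipy.spatial.transform import Rotation as Ro
E=lambda a,t:Ro.from_euler(a,t).as_matrix()
def fk(q,p):
    z0,r0,l,L2,e,L3,d6=p
    A=E("z",q[0]);B=A@E("y",q[1]);C=A@E("y",q[1]+q[2]);D=C@E("z",q[3])@E("y",q[4])
    X=A@[r0,l,z0]+B@[0,0,L2]+C@[e,0,L3]+D@[0,0,d6]
    return X,D@E("z",q[5])@E("z",np.pi/2)
LO=np.array([-2.61,-1.02,.03,-1.35,.32,-2.91]);HI=np.array([2.61,2.33,2.71,4.49,2.68,2.91])
def ik(pos,R,p,n=30,seed=0,q0=None):
    rng=np.random.default_rng(seed);best=[]
    def f(q):
        X,M=fk(q,p);return np.r_[(X-pos)*5,Ro.from_matrix(M.T@R).as_rotvec()]
    for k in range(n):
        s=rng.uniform(LO,HI) if (q0 is None or k) else np.clip(q0,LO+1e-3,HI-1e-3)
        r=least_squares(f,s,bounds=(LO,HI))
        if r.cost<1e-6 and not any(np.abs(r.x-b).max()<.05 for b in best): best.append(r.x)
    return best
E
python3 - <<'E'
from fk import *
Q=np.array([[1.08840949,.124519128,1.65167211,0,1.36749766,-.0825962894],[.6137,-.2093,1.889,0,1.4598,.8186],[.0473,-.1967,1.7962,.0012,1.5385,1.624],[.4787,-.4709,2.516,-.5636,.5165,2.4048]])
T=np.array([[.25273,.59819,.23005],[.3873,.3383,.2814],[.5211,.0787,.3314],[.4361,.2048,.0969]])
def f(p): return np.r_[np.concatenate([fk(q,p)[0]-t for q,t in zip(Q,T)])*1000, (p-np.array([.3,0,.05,.43,0,.43,.25]))*1]
r=least_squares(f,[.3,0,.05,.43,0,.43,.25]);print(r.x.round(4)); print(r.fun.round(2))
json.dump(list(r.x),open("fk.json","w"))
E
```

```text
[0.2233 0.     0.0536 0.4524 0.0425 0.6131 0.2755]
[ 0.01 -0.01 -0.02 -0.03  0.06  0.03 -0.   -0.05 -0.01 -0.   -0.    0.
 -0.08  0.    0.    0.02  0.04  0.18  0.03]
```

```bash
python3 - <<'E'
from h import *
from fk import *
p=json.load(open("fk.json"))
P=cam("scene")
for n,u,z in [("box left bottom",(316,203),0),("box front bottom",(363,228),0),("box top left",(317,178),.12),("dropper base",(305,198),0),("bigjar base near",(260,203),0)]: print(n,ray("",u,z,P).round(3))
def chk(n,G,pd,az,roll,off=.025):
    R=frame(pd,az,roll);pos=np.array(G)+off*R[:,2]
    print(n,[list(s.round(2)) for s in ik(pos,R,p,20)])
chk("A pregrasp roll180",(.475,.208,.049),50,3,180)
chk("A pregrasp roll180 back",(.417,.205,.12),50,3,180)
for S,az in [((.55,.08,.03),10),((.52,.06,.03),0)]:
    chk(f"place {S} 40",S,40,az,0); chk("B 125",S,125,az,0); chk("B 120",S,120,az,0); chk("B 135",S,135,az,0)
for az in (15.5,105.5):
    for pd in (30,35,45): chk(f"final {pd} {az}",(.5013,-.053,.046),pd,az,0)
E
```

```text
box left bottom [0.711 0.065 0.   ]
box front bottom [ 0.716 -0.095  0.   ]
box top left [0.69  0.057 0.12 ]
dropper base [0.707 0.103 0.   ]
bigjar base near [0.6   0.195 0.   ]
A pregrasp roll180 []
A pregrasp roll180 back [[np.float64(0.49), np.float64(-0.49), np.float64(2.52), np.float64(-0.57), np.float64(0.53), np.float64(-0.73)]]
place (0.55, 0.08, 0.03) 40 []
B 125 [[np.float64(0.07), np.float64(0.5), np.float64(1.67), np.float64(-0.06), np.float64(1.57), np.float64(1.49)]]
B 120 [[np.float64(0.07), np.float64(0.45), np.float64(1.72), np.float64(-0.05), np.float64(1.49), np.float64(1.49)]]
B 135 [[np.float64(0.08), np.float64(0.6), np.float64(1.59), np.float64(-0.07), np.float64(1.74), np.float64(1.49)]]
place (0.52, 0.06, 0.03) 40 []
B 125 [[np.float64(0.01), np.float64(0.44), np.float64(1.76), np.float64(0.01), np.float64(1.55), np.float64(1.58)]]
B 120 [[np.float64(0.01), np.float64(0.39), np.float64(1.8), np.float64(0.0), np.float64(1.47), np.float64(1.58)]]
B 135 [[np.float64(0.01), np.float64(0.54), np.float64(1.67), np.float64(0.01), np.float64(1.71), np.float64(1.58)]]
final 30 15.5 [[np.float64(-0.54), np.float64(-0.1), np.float64(2.56), np.float64(1.8), np.float64(0.7), np.float64(-0.78)]]
final 35 15.5 [[np.float64(-0.51), np.float64(-0.14), np.float64(2.54), np.float64(1.65), np.float64(0.62), np.float64(-0.61)]]
final 45 15.5 [[np.float64(-0.45), np.float64(-0.18), np.float64(2.49), np.float64(1.23), np.float64(0.52), np.float64(-0.17)]]
final 30 105.5 [[np.float64(-0.53), np.float64(0.47), np.float64(1.87), np.float64(0.65), np.float64(1.67), np.float64(-1.04)]]
final 35 105.5 [[np.float64(-0.51), np.float64(0.42), np.float64(1.89), np.float64(0.62), np.float64(1.61), np.float64(-1.02)]]
final 45 105.5 [[np.float64(-0.48), np.float64(0.33), np.float64(1.94), np.float64(0.55), np.float64(1.48), np.float64(-0.97)]]
```

```bash
python3 - <<'E'
from h import *
from fk import *
p=json.load(open("fk.json"))
def chk(n,G,pd,az,roll=0,off=.025):
    R=frame(pd,az,roll);pos=np.array(G)+off*R[:,2]
    print(n,pd,az,[list(map(float,s.round(2))) for s in ik(pos,R,p,14)])
for pd in (130,90,40): chk("A",(.476,.208,.055),pd,94)
for pd in (130,90,40): chk("Ahigh",(.50,.15,.2),pd,94)
for S in [(.50,.10,.03),(.56,.05,.03)]:
  for az in (94,105.5):
    for pd in (40,90,130): chk(f"S{S}",S,pd,az)
for pd in (130,90,40): chk("F",(.5013,-.053,.046),pd,105.5)
for pd in (130,90,40): chk("Fh",(.5013,-.053,.146),pd,105.5)
for az in (105.5,60,20,150): chk("lid",(.5013,-.053,.07),90,az)
E
```

```text
A 130 94 [[0.58, 0.3, 1.93, -0.61, 1.35, 0.79]]
A 90 94 [[0.31, 0.06, 2.09, -0.0, 1.0, 0.24]]
A 40 94 [[-0.08, 0.16, 2.17, 0.95, 1.2, -0.69]]
Ahigh 130 94 [[0.47, 0.07, 1.91, -0.63, 1.5, 0.56]]
Ahigh 90 94 [[0.19, -0.12, 1.99, -0.0, 1.27, 0.12]]
Ahigh 40 94 [[-0.18, -0.04, 2.07, 0.84, 1.45, -0.52]]
S(0.5, 0.1, 0.03) 40 94 [[-0.28, 0.27, 2.1, 0.85, 1.29, -0.82]]
S(0.5, 0.1, 0.03) 90 94 [[0.09, 0.08, 2.12, -0.0, 0.94, 0.02]]
S(0.5, 0.1, 0.03) 130 94 [[0.39, 0.27, 2.03, -0.71, 1.21, 0.71]]
S(0.5, 0.1, 0.03) 40 105.5 [[-0.25, 0.33, 2.01, 0.74, 1.39, -0.89]]
S(0.5, 0.1, 0.03) 90 105.5 [[0.09, 0.08, 2.12, 0.0, 0.94, -0.18]]
S(0.5, 0.1, 0.03) 130 105.5 [[0.41, 0.21, 2.1, -0.79, 1.1, 0.61]]
S(0.56, 0.05, 0.03) 40 94 [[-0.33, 0.39, 1.94, 0.81, 1.35, -0.81]]
S(0.56, 0.05, 0.03) 90 94 [[-0.01, 0.18, 2.0, -0.0, 0.96, -0.08]]
S(0.56, 0.05, 0.03) 130 94 [[0.28, 0.33, 1.95, -0.76, 1.16, 0.62]]
S(0.56, 0.05, 0.03) 40 105.5 [[-0.3, 0.45, 1.85, 0.71, 1.45, -0.89]]
S(0.56, 0.05, 0.03) 90 105.5 [[-0.01, 0.18, 2.0, -0.0, 0.96, -0.28]]
S(0.56, 0.05, 0.03) 130 105.5 [[0.28, 0.27, 2.02, -0.84, 1.05, 0.52]]
F 130 105.5 [[0.1, 0.07, 2.22, -0.9, 0.95, 0.42]]
F 90 105.5 [[-0.21, 0.04, 2.13, 0.0, 0.98, -0.48]]
F 40 105.5 [[-0.5, 0.38, 1.91, 0.58, 1.55, -1.0]]
Fh 130 105.5 [[0.1, -0.11, 2.19, -0.8, 1.09, 0.23]]
Fh 90 105.5 [[-0.21, -0.11, 2.07, 0.0, 1.17, -0.48]]
Fh 40 105.5 [[-0.5, 0.22, 1.9, 0.59, 1.69, -0.91]]
lid 90 105.5 [[-0.21, -0.0, 2.12, -0.0, 1.02, -0.48]]
lid 90 60 [[-0.21, -0.0, 2.12, -0.0, 1.02, 0.31]]
lid 90 20 [[-0.21, -0.0, 2.12, -0.0, 1.02, 1.01]]
lid 90 150 [[-0.21, -0.0, 2.12, 0.0, 1.02, -1.26]]
```

```bash
python3 - <<'E'
from h import *
delta([.45,.235,.25],frame(92,75))
E
```

```text
delta shift [ 0.1078 -0.0294 -0.1067] rot [ 0.4165 -0.6316 -1.2097] deg 81.8
```

```bash
python3 -m crank '[0,0.025,-0.006,-0.035,0.052,-0.079,-0.151, 0,0.05,-0.012,-0.06,0.104,-0.158,-0.302, 0,0.07,-0.018,-0.08,0.156,-0.237,-0.453, 0,0.09,-0.024,-0.1,0.208,-0.316,-0.605, 0,0.108,-0.029,-0.107,0.26,-0.395,-0.756, 0,0.108,-0.029,-0.107,0.312,-0.474,-0.907, 0,0.108,-0.029,-0.107,0.364,-0.553,-1.058, 0,0.108,-0.029,-0.107,0.416,-0.632,-1.21]'; python3 - <<'E'
from h import *
from fk import *
show()
s=manip.get_state(); p=json.load(open("fk.json")); print("fk err",fk(s["q"],p)[0]-s["tool_pos"])
im,P=snap("wrist","w3"); np.savez("w3.npz",K=P[0],R=P[1],t=P[2])
R=frame(130,94);delta(np.array([.476,.208,.049])-.065*R[:,2],R)
E
```

```text
t: 5.1
tool_pos: [0.4513, 0.2344, 0.2535]
tcp_rot: [[0.306, 0.952, 0.018], [0.952, -0.306, -0.011], [-0.005, 0.021, -1.0]]
ft_force: [0.0, 0.1, 0.1]
finger_gap: 1.0
t 5.1 tcp [0.4513 0.2344 0.2535] gap 1.0 F [0.0365 0.068  0.1261] T [0.0236 0.0272 0.003 ]
[[ 0.3058  0.9519  0.0182]
 [ 0.9521 -0.3057 -0.0109]
 [-0.0049  0.0207 -0.9998]]
q [ 0.3827 -0.2153  1.9405 -0.0172  1.4036  0.6962]
fk err [ 0. -0. -0.]
delta shift [0.0212 0.0124 0.1546] rot [-0.1141 -0.6799 -0.3678] deg 44.8
```

View pics/w3.png

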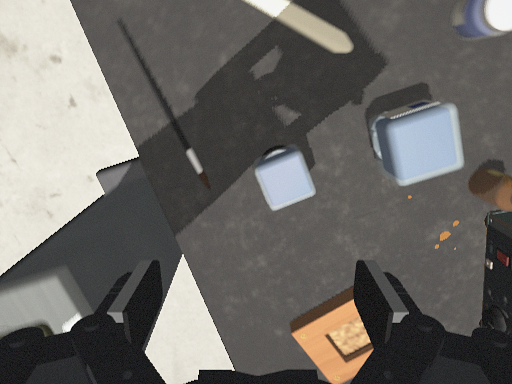

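```bash
python3 - <<'E'
from h import *
im=cv2.imread("pics/w3.png")
cv2.imwrite("pics/w3a.png",cv2.resize(im[140:220,245:325],None,fx=7,fy=7,interpolation=cv2.INTER_CUBIC))
E
```

```text
(no output)
```

View pics/w3a.png

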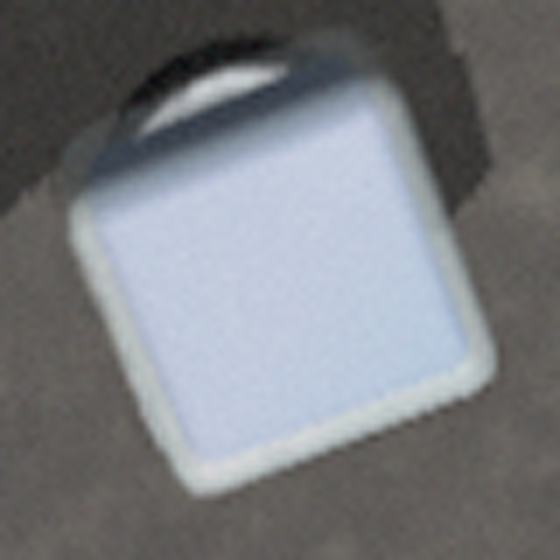

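```bash
python3 - <<'E'
from h import *
d=np.load("w3.npz");P=(d["K"],d["R"],d["t"])
c=np.array([[68,192],[398,72],[500,380],[188,500]])/7+[245,140]
X=np.array([ray("",u,.072,P)[:2] for u in c])
e=np.diff(np.r_[X,X[:1]],axis=0);print("mean",X.mean(0).round(4),"sides",np.linalg.norm(e,axis=1).round(4),"ang",np.degrees(np.arctan2(e[:,1],e[:,0])).round(1))
R=frame(130,93.5);delta(np.array([.4775,.207,.049])-.065*R[:,2],R)
E
```

```text
mean [0.4773 0.2113] sides [0.0489 0.0483 0.0487 0.05  ] ang [   2.5  -87.4 -175.5   92.8]
delta shift [0.0208 0.0145 0.1546] rot [-0.111  -0.6804 -0.3595] deg 44.5
```

```bash
python3 -m crank '[0,0.005,0.003,0.02,-0.02,-0.13,-0.07, 0,0.01,0.006,0.045,-0.04,-0.26,-0.14, 0,0.015,0.009,0.07,-0.06,-0.39,-0.21, 0,0.02,0.012,0.1,-0.08,-0.52,-0.28, 0,0.022,0.0145,0.13,-0.111,-0.65,-0.34, 0,0.022,0.0145,0.1546,-0.111,-0.68,-0.352, 0,0.022,0.0145,0.1546,-0.111,-0.68,-0.352, 0,0.022,0.0145,0.1546,-0.111,-0.68,-0.352]'; python3 - <<'E'
from h import *
show()
im,P=snap("wrist","w4"); np.savez("w4.npz",K=P[0],R=P[1],t=P[2])
snap("scene","s4",(180,150,330,270),5)
R=frame(130,93);delta(np.array([.477,.209,.049])+.025*R[:,2],R)
E
```

```text
t: 6.15
tool_pos: [0.4764, 0.2501, 0.1009]
tcp_rot: [[-0.037, 0.999, 0.038], [0.767, 0.053, -0.639], [-0.64, 0.006, -0.768]]
ft_force: [1.1, 0.2, 0.9]
finger_gap: 0.999
t 6.15 tcp [0.4764 0.2501 0.1009] gap 0.999 F [1.1196 0.1934 0.9018] T [ 0.3052  0.0069 -0.0024]
[[-0.037   0.9986  0.0383]
 [ 0.7671  0.0529 -0.6393]
 [-0.6404  0.0058 -0.768 ]]
q [ 0.6561  0.2721  1.8286 -0.5605  1.4929  0.7815]
delta shift [ 0.0018 -0.0023  0.0915] rot [ 0.0054 -0.0033 -0.0037] deg 0.4
```

View pics/w4.png

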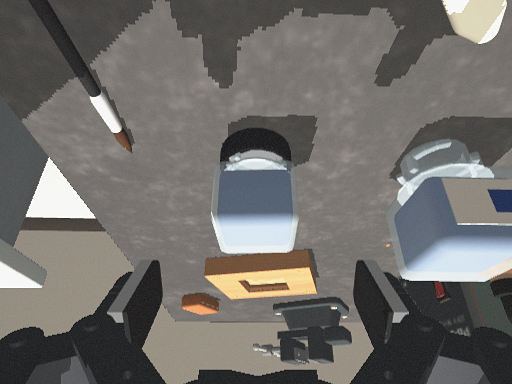

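View pics/s4.png

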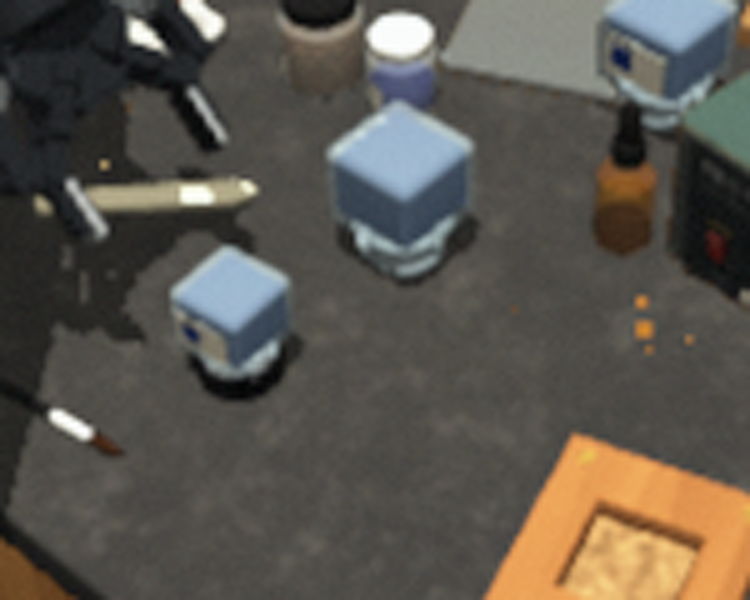

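```bash
python3 -m crank '[0,0,-0.002,0.03,0,0,0, 0,0.002,-0.002,0.06,0,0,0, 0,0.002,-0.002,0.09,0,0,0, 0,0.002,-0.002,0.0915,0,0,0, 1,0.002,-0.002,0.0915,0,0,0, 1,0.002,-0.002,0.0915,0,0,0, 1,0.002,-0.002,0.0915,0,0,0, 1,0.002,-0.002,0.0915,0,0,0]'; python3 - <<'E'
from h import *
show()
snap("wrist","w5")
E
```

```text
t: 7.25
tool_pos: [0.4792, 0.1944, 0.0311]
tcp_rot: [[-0.035, 0.999, 0.042], [0.768, 0.054, -0.638], [-0.639, 0.009, -0.769]]
ft_force: [-0.1, 4.6, 6.2]
finger_gap: 0.598
t 7.25 tcp [0.4792 0.1944 0.0311] gap 0.598 F [-0.1279  4.5784  6.1684] T [ 0.2659  0.0414 -0.0461]
[[-0.0355  0.9985  0.0415]
 [ 0.7683  0.0538 -0.6379]
 [-0.6391  0.0093 -0.769 ]]
q [ 0.5795  0.3085  1.9263 -0.6081  1.3426  0.8045]
```

View pics/w5.png

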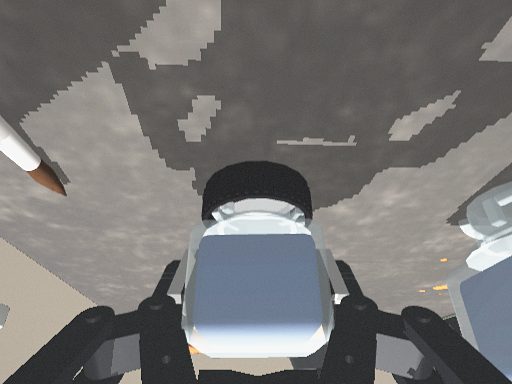

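```bash
cat >> h.py <<'E'
def objdelta(o,Gt,R):
    """TCP target so that tool-frame point o is at Gt"""
    pos=np.array(Gt)-R@np.array(o); print("TCP",pos.round(4)); return delta(pos,R)
E
python3 - <<'E'
from h import *
s=manip.get_state(); G=np.array([.477,.209,.049]); o=s["tcp_rot"].T@(G-s["tool_pos"]); print("o",o)
objdelta(o,[.49,.17,.18],frame(90,94))
E
```

```text
o [-0.00014529 -0.00122815 -0.02312998]
TCP [0.4912 0.1702 0.1569]
delta shift [-0.0994  0.0119 -0.0808] rot [ 0.0034  0.6934 -0.0186] deg 39.7
```

```bash
python3 -m crank '[1,-0.012,0,-0.014,0,0,0, 1,-0.025,0,-0.03,0,0.1,0, 1,-0.04,0.003,-0.043,0,0.22,-0.005, 1,-0.055,0.006,-0.055,0.001,0.34,-0.01, 1,-0.07,0.009,-0.066,0.002,0.46,-0.013, 1,-0.085,0.012,-0.075,0.003,0.58,-0.018, 1,-0.099,0.012,-0.081,0.003,0.693,-0.018, 1,-0.099,0.012,-0.081,0.003,0.693,-0.018]'; python3 - <<'E'
from h import *
show()
objdelta([0,-.001,-.0231],[.50,.13,.10],frame(40,94))
E
```

```text
t: 8.3
tool_pos: [0.4919, 0.169, 0.1585]
tcp_rot: [[-0.066, 0.998, 0.003], [0.998, 0.066, -0.001], [-0.001, 0.003, -1.0]]
ft_force: [0.2, 0.6, -1.5]
finger_gap: 0.601
t 8.3 tcp [0.4919 0.169  0.1585] gap 0.601 F [ 0.1704  0.6355 -1.4563] T [ 0.0001  0.0297 -0.0228]
[[-0.0664  0.9978  0.0031]
 [ 0.9978  0.0664 -0.0006]
 [-0.0008  0.0031 -1.    ]]
q [ 0.2284 -0.1101  2.011  -0.0014  1.2378  0.1624]
TCP [0.4998 0.1477 0.0852]
delta shift [-0.0217  0.0062  0.0734] rot [ 0.0043  0.8735 -0.0018] deg 50.0
```

```bash
python3 -m crank '[1,-0.004,0.001,0.01,0,0.14,0, 1,-0.008,0.002,0.02,0,0.28,0, 1,-0.012,0.003,0.03,0,0.42,0, 1,-0.016,0.004,0.045,0,0.56,0, 1,-0.02,0.006,0.06,0.002,0.7,0, 1,-0.022,0.006,0.07,0.004,0.82,-0.002, 1,-0.022,0.006,0.0734,0.004,0.873,-0.002, 1,-0.022,0.006,0.0734,0.004,0.873,-0.002]'; python3 - <<'E'
from h import *
show()
snap("side","d7",(150,130,300,250),5)
snap("wrist","w7")
objdelta([0,-.001,-.0231],[.50,.13,.028],frame(40,94))
E
```

```text
t: 9.3
tool_pos: [0.498, 0.1476, 0.0829]
tcp_rot: [[-0.042, 0.997, -0.057], [0.642, 0.071, 0.763], [0.765, -0.005, -0.644]]
ft_force: [0.0, 0.7, -2.1]
finger_gap: 0.603
t 9.3 tcp [0.498  0.1476 0.0829] gap 0.603 F [ 0.0121  0.7258 -2.1368] T [-0.6308 -0.0663  0.0078]
[[-0.0418  0.9975 -0.0574]
 [ 0.6425  0.0708  0.763 ]
 [ 0.7652 -0.005  -0.6438]]
q [-0.225   0.1294  2.1061  0.8468  1.3499 -0.6844]
TCP [0.4998 0.1477 0.0132]
delta shift [-0.055   0.0006  0.046 ] rot [-0.0017  0.0019  0.0004] deg 0.1
```

View pics/d7.png

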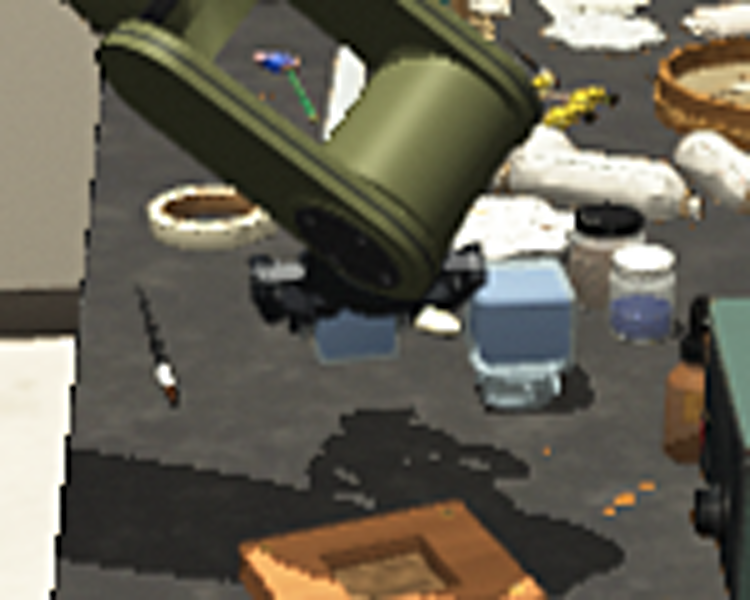

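View pics/w7.png

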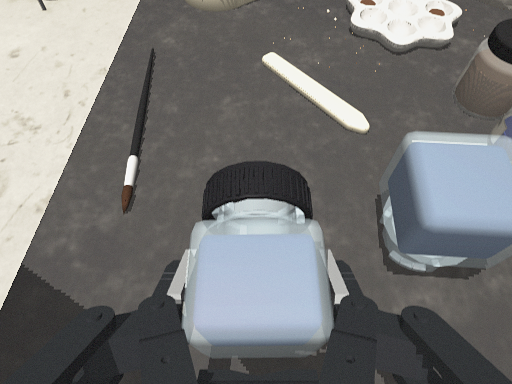

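```bash
python3 -m crank '[1,-0.014,0,0.012,0,0,0, 1,-0.027,0,0.023,0,0,0, 1,-0.041,0,0.034,0,0,0, 1,-0.049,0,0.041,0,0,0, 1,-0.053,0,0.0445,0,0,0, 1,-0.055,0,0.046,0,0,0, 1,-0.056,0,0.047,0,0,0, 1,-0.056,0,0.047,0,0,0]'; python3 - <<'E'
from h import *
show()
E
```

```text
t: 10.4
tool_pos: [0.4994, 0.1477, 0.0121]
tcp_rot: [[-0.046, 0.997, -0.055], [0.643, 0.071, 0.763], [0.765, -0.0, -0.644]]
ft_force: [0.2, 0.6, -1.5]
finger_gap: 0.603
t 10.4 tcp [0.4994 0.1477 0.0121] gap 0.603 F [ 0.2012  0.566  -1.4958] T [-0.6393 -0.0258  0.004 ]
[[-0.0459  0.9975 -0.0545]
 [ 0.6427  0.0713  0.7628]
 [ 0.7647 -0.     -0.6443]]
q [-0.2244  0.2672  2.1052  0.8771  1.2578 -0.7963]
```

```bash
python3 -m crank '[1,-0.0008,0,0.0006,0,0,0, 1,-0.0012,0,0.001,0,0,0, 1,-0.0015,0,0.0013,0,0,0, 1,-0.0015,0,0.0013,0,0,0, 1,-0.002,0,0.0016,0,0,0, 1,-0.0023,0,0.0019,0,0,0, 1,-0.0023,0,0.0019,0,0,0, 1,-0.0023,0,0.0019,0,0,0]'; python3 - <<'E'
from h import *
show()
snap("side","d9",(150,130,300,250),5)
E
```

```text
t: 11.4
tool_pos: [0.4996, 0.1478, 0.0117]
tcp_rot: [[-0.047, 0.997, -0.056], [0.64, 0.073, 0.765], [0.767, -0.0, -0.641]]
ft_force: [-6.3, -4.7, 14.3]
finger_gap: 0.603
t 11.4 tcp [0.4996 0.1478 0.0117] gap 0.603 F [-6.3421 -4.696  14.2754] T [0.3082 1.2552 0.708 ]
[[-0.0471  0.9973 -0.0564]
 [ 0.6397  0.0735  0.7651]
 [ 0.7672 -0.0001 -0.6414]]
q [-0.2251  0.2709  2.1033  0.8786  1.261  -0.7999]
```

View pics/d9.png

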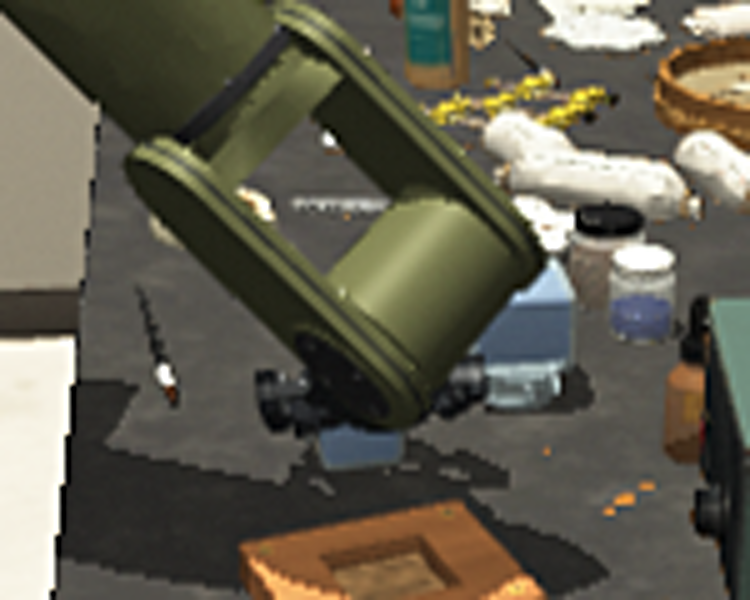

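```bash
python3 -m crank '[0,0,0,0,0,0,0, 0,0,0,0,0,0,0, 0,0,0,0,0,0,0, 0,0,0,-0.02,0,0,0, 0,0,0,-0.04,0,0,0, 0,0,0,-0.07,0,0,0, 0,0,0,-0.1,0,0,0, 0,0,0,-0.12,0,0,0]'; python3 - <<'E'
from h import *
show()
im,P=snap("wrist","w10"); np.savez("w10.npz",K=P[0],R=P[1],t=P[2])
R=frame(90,105)
delta([.505,.16,.20],R)
E
```

```text
t: 12.45
tool_pos: [0.5074, 0.0539, 0.0906]
tcp_rot: [[-0.048, 0.997, -0.054], [0.641, 0.072, 0.764], [0.766, 0.002, -0.642]]
ft_force: [0.0, -0.2, 0.2]
finger_gap: 1.002
t 12.45 tcp [0.5074 0.0539 0.0906] gap 1.002 F [ 0.0247 -0.2171  0.1858] T [-0.364  -0.0279  0.0381]
[[-0.0479  0.9974 -0.0535]
 [ 0.6406  0.0718  0.7645]
 [ 0.7663  0.0023 -0.6424]]
q [-0.3901  0.1714  2.0421  0.763   1.4579 -0.7673]
delta shift [0.1518 0.0046 0.0126] rot [ 0.0876 -0.8687 -0.1765] deg 51.0
```

View pics/w10.png

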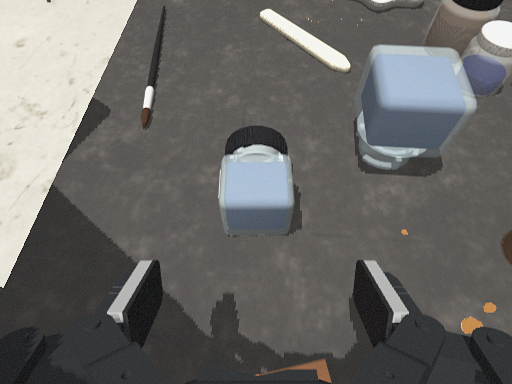

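```bash
python3 -m crank '[0,0.03,0,-0.02,0,-0.12,0, 0,0.06,0,-0.03,0,-0.24,0, 0,0.09,0,-0.03,0,-0.36,0, 0,0.12,0,-0.02,0,-0.48,0, 0,0.14,0,-0.01,0,-0.6,0, 0,0.15,0,0,0,-0.72,0, 0,0.152,0,0.013,0,-0.84,0, 0,0.152,0,0.013,0,-0.96,0]'; python3 - <<'E'
from h import *
show()
im,P=snap("wrist","w11"); np.savez("w11.npz",K=P[0],R=P[1],t=P[2])
R=frame(130,94.2); G=np.array([.4991,.142,.028])
print("pre");delta(G-.065*R[:,2],R); print("grasp");delta(G+.0235*R[:,2],R)
E
```

```text
t: 13.5
tool_pos: [0.4997, 0.1607, 0.1995]
tcp_rot: [[-0.071, 0.997, 0.011], [0.993, 0.072, -0.091], [-0.092, 0.004, -0.996]]
ft_force: [-0.3, 0.2, -0.1]
finger_gap: 0.999
t 13.5 tcp [0.4997 0.1607 0.1995] gap 0.999 F [-0.2824  0.2032 -0.0545] T [0.0254 0.0084 0.0242]
[[-0.0712  0.9974  0.0108]
 [ 0.9932  0.0719 -0.0912]
 [-0.0918  0.0042 -0.9958]]
q [ 0.2568 -0.1195  1.9502 -0.094   1.3248  0.2085]
pre
delta shift [ 0.033  -0.0025  0.1191] rot [ 0.004  -0.6051 -0.0013] deg 34.7
grasp
delta shift [-0.0174 -0.0028  0.1919] rot [ 0.004  -0.6051 -0.0013] deg 34.7
```

View pics/w11.png

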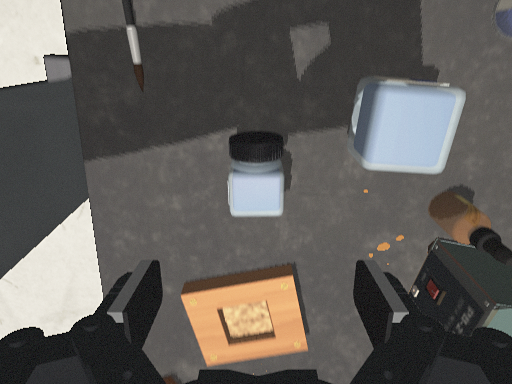

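```bash
python3 - <<'E'
from h import *
im=cv2.imread("pics/w11.png")
cv2.imwrite("pics/w11a.png",cv2.resize(im[120:225,205:305],None,fx=5,fy=5,interpolation=cv2.INTER_CUBIC))
cv2.imwrite("pics/w11b.png",cv2.resize(im[255:375,175:315],None,fx=5,fy=5,interpolation=cv2.INTER_CUBIC))
E
```

```text
(no output)
```

View pics/w11a.png

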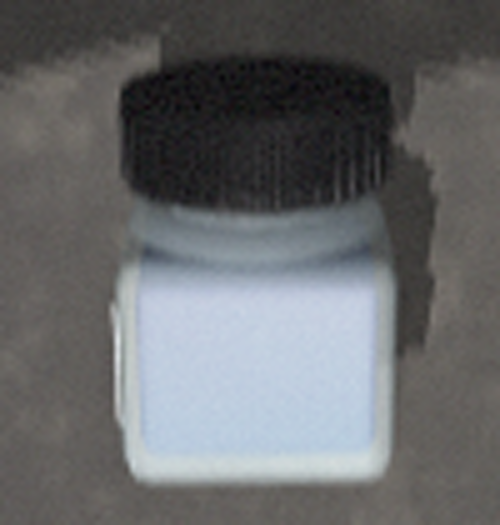

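View pics/w11b.png

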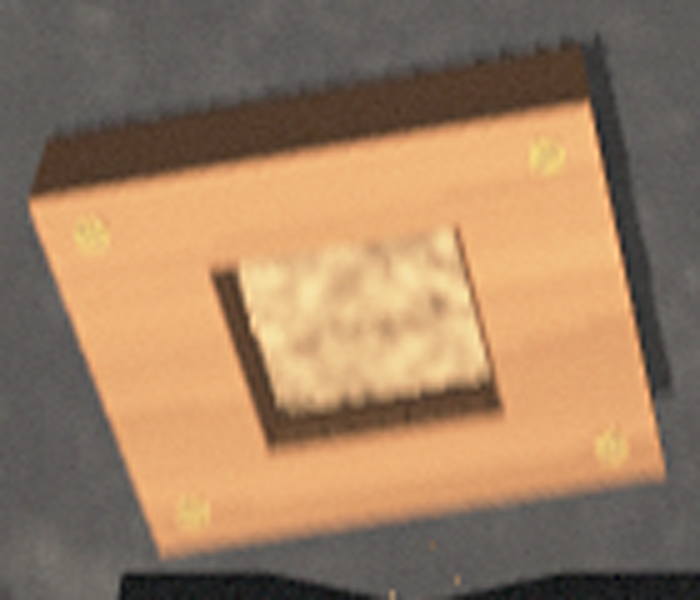

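```bash
python3 - <<'E'
from h import *
d=np.load("w11.npz");P=(d["K"],d["R"],d["t"])
def fit(c,z):
    X=np.array([ray("",u,z,P)[:2] for u in c])
    e=np.diff(np.r_[X,X[:1]],axis=0);print("mean",X.mean(0).round(4),"sides",np.linalg.norm(e,axis=1).round(4),"ang",np.degrees(np.arctan2(e[:,1],e[:,0])).round(1)); print(X.round(4))
fit(np.array([(212,270),(459,227),(502,410),(270,450)])/5+[175,255],.023)
fit(np.array([(30,200),(590,100),(665,480),(160,557)])/5+[175,255],.023)
fit(np.array([(118,265),(398,262),(393,485),(128,485)])/5+[205,120],.052)
E
```

```text
mean [ 0.5033 -0.0528] sides [0.0597 0.0588 0.0594 0.0594] ang [  16.5  -74.7 -162.9  105.6]
[[ 0.4668 -0.0329]
 [ 0.5241 -0.0158]
 [ 0.5396 -0.0726]
 [ 0.4828 -0.0901]]
mean [ 0.5034 -0.054 ] sides [0.1316 0.1205 0.1325 0.1194] ang [  16.5  -74.3 -164.   105.3]
[[ 0.4242 -0.0149]
 [ 0.5504  0.0225]
 [ 0.5831 -0.0936]
 [ 0.4557 -0.13  ]]
mean [0.5017 0.1305] sides [0.0497 0.0446 0.0498 0.044 ] ang [   4.8  -85.1 -175.9   94.7]
[[0.4751 0.1505]
 [0.5246 0.1546]
 [0.5284 0.1101]
 [0.4787 0.1066]]
```

```bash
python3 -m crank '[0,0.01,-0.001,0.03,0,-0.15,0, 0,0.02,-0.002,0.06,0.002,-0.3,0, 0,0.03,-0.003,0.09,0.004,-0.45,0, 0,0.033,-0.003,0.119,0.004,-0.605,0, 0,0.02,-0.003,0.138,0.004,-0.605,0, 0,0.0,-0.003,0.167,0.004,-0.605,0, 0,-0.0174,-0.003,0.192,0.004,-0.605,0, 0,-0.0174,-0.003,0.192,0.004,-0.605,0]'; python3 - <<'E'
from h import *
show()
snap("wrist","w12")
R=frame(130,94.4); G=np.array([.4995,.142,.028]);delta(G+.0235*R[:,2],R)
E
```

```text
t: 14.55
tool_pos: [0.4978, 0.1248, 0.0077]
tcp_rot: [[-0.056, 0.998, 0.04], [0.763, 0.069, -0.642], [-0.643, -0.005, -0.765]]
ft_force: [0.3, -0.6, 0.0]
finger_gap: 1.0
t 14.55 tcp [0.4978 0.1248 0.0077] gap 1.0 F [ 0.2514 -0.6181  0.0251] T [ 0.3083 -0.0376  0.0286]
[[-0.0564  0.9976  0.0403]
 [ 0.7634  0.0691 -0.6422]
 [-0.6434 -0.0054 -0.7655]]
q [ 0.4612  0.3072  1.9828 -0.6753  1.2488  0.7427]
delta shift [ 0.0002  0.0015 -0.0011] rot [-0.0059 -0.     -0.0036] deg 0.4
```

View pics/w12.png

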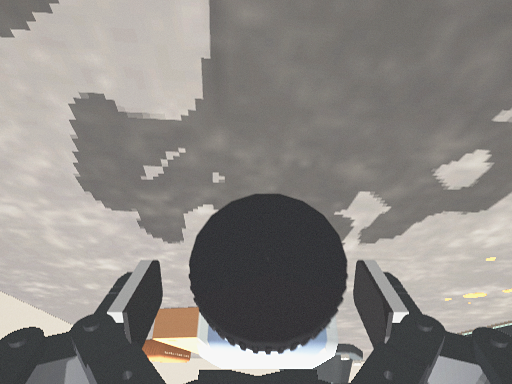

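```bash
python3 -m crank '[0,0,0.0015,-0.001,0,0,0, 0,0,0.003,-0.001,0,0,0, 1,0,0.003,-0.001,0,0,0, 1,0,0.003,-0.001,0,0,0, 1,0,0.003,-0.001,0,0,0, 1,0,0.003,-0.001,0,0,0, 1,0,0.003,-0.001,0,0,0, 1,0,0.003,-0.001,0,0,0]'; python3 - <<'E'
from h import *
show()
snap("wrist","w13")
s=manip.get_state()
# jar base centre & axis in tool frame (jar axis height .026)
for base in [(.5023,.1075,.026)]:
    print("o_base",s["tcp_rot"].T@(np.array(base)-s["tool_pos"]))
E
```

```text
t: 15.6
tool_pos: [0.5024, 0.1273, 0.0105]
tcp_rot: [[-0.055, 0.998, 0.044], [0.764, 0.07, -0.641], [-0.642, -0.001, -0.766]]
ft_force: [-2.9, 4.0, 5.5]
finger_gap: 0.602
t 15.6 tcp [0.5024 0.1273 0.0105] gap 0.602 F [-2.9258  4.0106  5.4826] T [ 0.2402  0.1941 -0.1955]
[[-0.0548  0.9975  0.0441]
 [ 0.7644  0.0703 -0.6409]
 [-0.6424 -0.0014 -0.7663]]
q [ 0.4618  0.3093  1.9731 -0.6752  1.2513  0.7403]
o_base [-0.0251 -0.0015  0.0008]
```

View pics/w13.png

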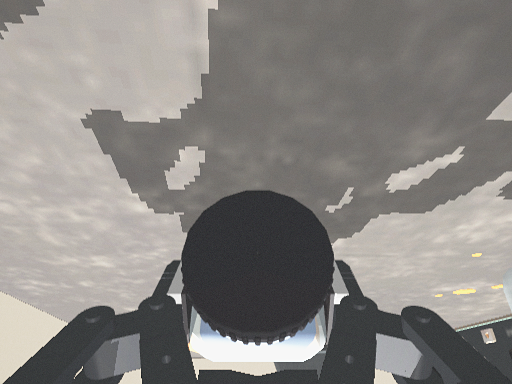

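```bash
python3 - <<'E'
from h import *
delta([.50,.10,.16],frame(92,99))
objdelta([-.0251,0,.0008],[.5023,-.053,.012],frame(40,105.8))
E
```

```text
delta shift [-0.1168 -0.0045 -0.0972] rot [-0.033   0.6623 -0.082 ] deg 38.3
TCP [ 0.4981 -0.0381  0.0317]
delta shift [-0.1398 -0.016   0.0895] rot [ 0.0183  1.5642 -0.2273] deg 90.6
```

```bash
python3 -m crank '[1,-0.012,0,-0.015,0,0,0, 1,-0.025,0,-0.03,0,0.05,0, 1,-0.042,0,-0.05,-0.005,0.16,-0.02, 1,-0.06,-0.001,-0.065,-0.01,0.28,-0.035, 1,-0.08,-0.002,-0.08,-0.018,0.4,-0.05, 1,-0.1,-0.003,-0.09,-0.026,0.52,-0.065, 1,-0.117,-0.0045,-0.097,-0.033,0.64,-0.08, 1,-0.117,-0.0045,-0.097,-0.033,0.662,-0.082]'; python3 - <<'E'
from h import *
show()
objdelta([-.0251,0,.0008],[.5023,-.053,.10],frame(40,105.8))
E
```

```text
t: 16.65
tool_pos: [0.5008, 0.098, 0.1622]
tcp_rot: [[-0.153, 0.988, 0.009], [0.988, 0.153, -0.034], [-0.035, 0.004, -0.999]]
ft_force: [0.0, 0.2, -3.0]
finger_gap: 0.599
t 16.65 tcp [0.5008 0.098  0.1622] gap 0.599 F [ 0.0298  0.2174 -2.9685] T [-0.0244 -0.0223 -0.0079]
[[-0.1533  0.9881  0.0089]
 [ 0.9875  0.1535 -0.0344]
 [-0.0354  0.0035 -0.9994]]
q [ 0.1071 -0.136   2.0283 -0.0371  1.2444 -0.0352]
TCP [ 0.4981 -0.0381  0.1197]
delta shift [-0.1324 -0.0237  0.0471] rot [ 0.0545  0.9071 -0.1136] deg 52.5
```

```bash
python3 -m crank '[1,-0.02,-0.004,0.003,0.008,0.14,-0.017, 1,-0.042,-0.008,0.008,0.016,0.28,-0.034, 1,-0.064,-0.012,0.016,0.024,0.42,-0.051, 1,-0.086,-0.016,0.025,0.032,0.56,-0.068, 1,-0.108,-0.02,0.036,0.04,0.7,-0.085, 1,-0.132,-0.024,0.047,0.05,0.83,-0.1, 1,-0.132,-0.024,0.047,0.054,0.907,-0.114, 1,-0.132,-0.024,0.047,0.054,0.907,-0.114]'; python3 - <<'E'
from h import *
show()
im,P=snap("scene","s15",(230,180,380,300),5); np.savez("s15.npz",K=P[0],R=P[1],t=P[2])
im,P=snap("wrist","w15"); np.savez("w15.npz",K=P[0],R=P[1],t=P[2])
im,P=snap("side","d15",(170,150,320,270),5)
objdelta([-.0251,0,.0008],[.5023,-.053,.026],frame(40,105.8))
E
```

```text
t: 17.65
tool_pos: [0.4967, -0.0377, 0.1173]
tcp_rot: [[-0.171, 0.962, -0.211], [0.619, 0.272, 0.737], [0.767, -0.004, -0.642]]
ft_force: [-0.4, 0.6, -2.9]
finger_gap: 0.606
t 17.65 tcp [ 0.4967 -0.0377  0.1173] gap 0.606 F [-0.3657  0.6376 -2.8554] T [-0.6162 -0.1886  0.0138]
[[-0.1714  0.9623 -0.2113]
 [ 0.6185  0.272   0.7372]
 [ 0.7668 -0.0043 -0.6418]]
q [-0.4981  0.2461  1.8973  0.5819  1.6753 -0.9186]
TCP [ 0.4981 -0.0381  0.0457]
delta shift [-0.0574  0.0001  0.0467] rot [-0.0012  0.0015  0.0011] deg 0.1
```

View pics/s15.png

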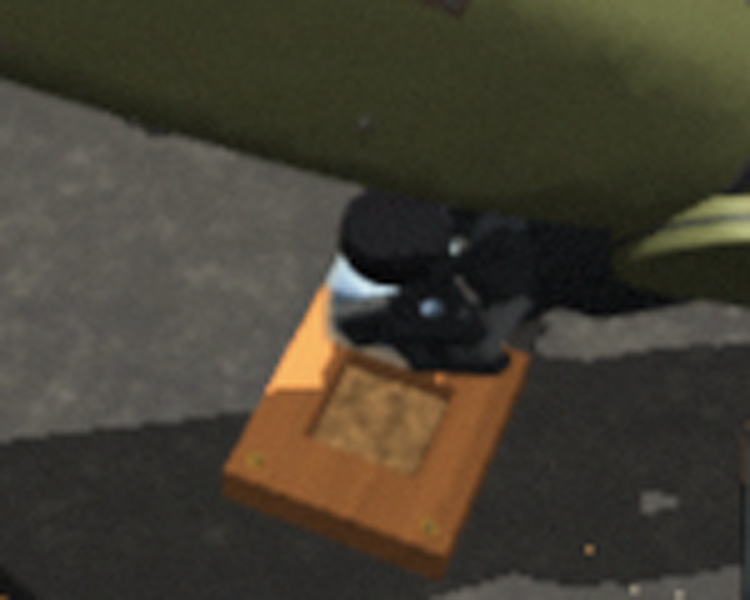

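View pics/w15.png

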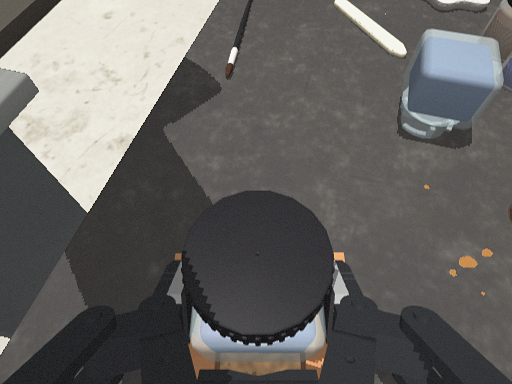

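View pics/d15.png

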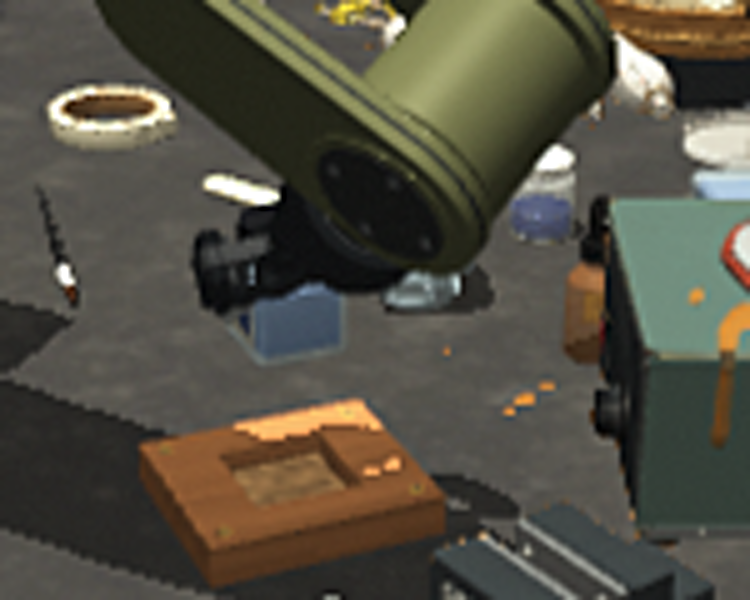

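```bash
python3 - <<'E'
from h import *
s=manip.get_state();R=s["tcp_rot"];t=s["tool_pos"]
b=np.array([-.0251,0,.0008]); l=np.array([.766,0,-.643]); sx=np.array([0,1,0]); sy=np.cross(l,sx)
loc=lambda h,u,v: t+R@(b+l*h+sx*u+sy*v)
P=cam("wrist"); 
an=np.linspace(0,2*np.pi,13)
lt=np.array([loc(.072,.025*np.cos(a),.025*np.sin(a)) for a in an]);q=proj(P,lt);print("lid top px bbox",q.min(0),q.max(0))
print("base centre",loc(0,0,0))
Ps=cam("side")
c=np.array([loc(0,u,v) for u,v in [(-.026,-.026),(.026,-.026),(.026,.026),(-.026,.026)]])
print("side pred",((proj(Ps,c)-[170,150])*5).round(0))
w=np.array([[.5023,-.053,.023]]*4)+np.array([(Ro.from_euler("z",15.8,degrees=True).apply([a*.03,bb*.03,0])) for a,bb in [(-1,-1),(1,-1),(1,1),(-1,1)]])
print("well side",((proj(Ps,w)-[170,150])*5).round(0))
print("well scene",((proj(cam("scene"),w)-[230,180])*5).round(0))
im=cv2.imread("pics/w15.png");g=cv2.cvtColor(im,cv2.COLOR_BGR2GRAY);cv2.imwrite("pics/w15a.png",cv2.resize(im[180:384,160:360],None,fx=3,fy=2.9))
E
```

```text
lid top px bbox [180.42666944 187.93934339] [336.60175956 337.93444395]
base centre [ 0.50184104 -0.05185587  0.10005767]
side pred [[256. 369.]
 [350. 351.]
 [312. 311.]
 [221. 327.]]
well side [[254. 506.]
 [360. 483.]
 [317. 432.]
 [215. 453.]]
well scene [[414. 476.]
 [455. 386.]
 [347. 347.]
 [302. 433.]]
```

View pics/w15a.png

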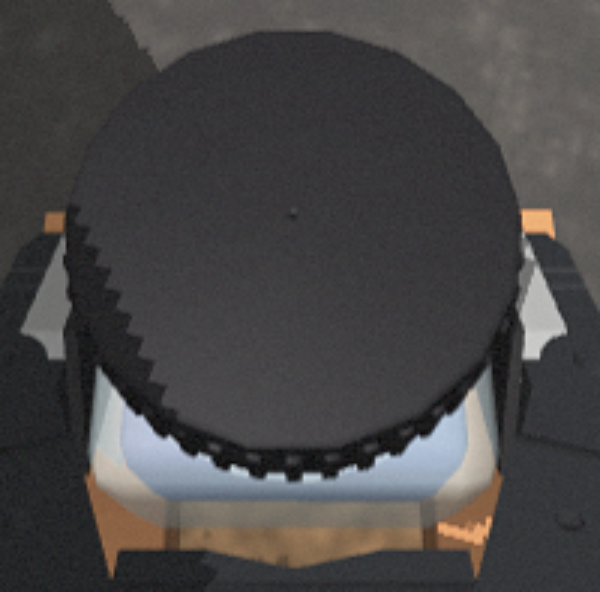

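```bash
python3 -m crank '[1,-0.012,0,0.01,0,0,0, 1,-0.025,0,0.02,0,0,0, 1,-0.038,0,0.031,0,0,0, 1,-0.048,0,0.039,0,0,0, 1,-0.0545,0,0.0443,0,0,0, 1,-0.0565,0,0.046,0,0,0, 1,-0.0565,0,0.046,0,0,0, 1,-0.0565,0,0.046,0,0,0]'; python3 - <<'E'
from h import *
show()
s=manip.get_state();print("base",s["tool_pos"]+s["tcp_rot"]@[-.0251,0,.0008])
im,P=snap("scene","s16",(230,180,380,300),5)
im,P=snap("wrist","w16",(100,180,420,384),2.5)
im,P=snap("side","d16",(170,150,320,270),5)
objdelta([-.0251,0,.0008],[.5023,-.053,.012],frame(40,105.8))
E
```

```text
t: 18.8
tool_pos: [0.4983, -0.0383, 0.0474]
tcp_rot: [[-0.177, 0.962, -0.209], [0.62, 0.274, 0.736], [0.765, 0.001, -0.645]]
ft_force: [0.7, 1.0, -2.1]
finger_gap: 0.605
t 18.8 tcp [ 0.4983 -0.0383  0.0474] gap 0.605 F [ 0.6707  0.9915 -2.0703] T [-0.6313 -0.202  -0.0001]
[[-0.1771  0.9618 -0.2087]
 [ 0.6197  0.2737  0.7356]
 [ 0.7646  0.0009 -0.6445]]
q [-0.4976  0.3546  1.9051  0.5785  1.5737 -0.9872]
base [ 0.5026 -0.0533  0.0277]
TCP [ 0.4981 -0.0381  0.0317]
delta shift [-0.0118 -0.0001  0.0102] rot [-0.0007  0.0021  0.0016] deg 0.2
```

View pics/s16.png

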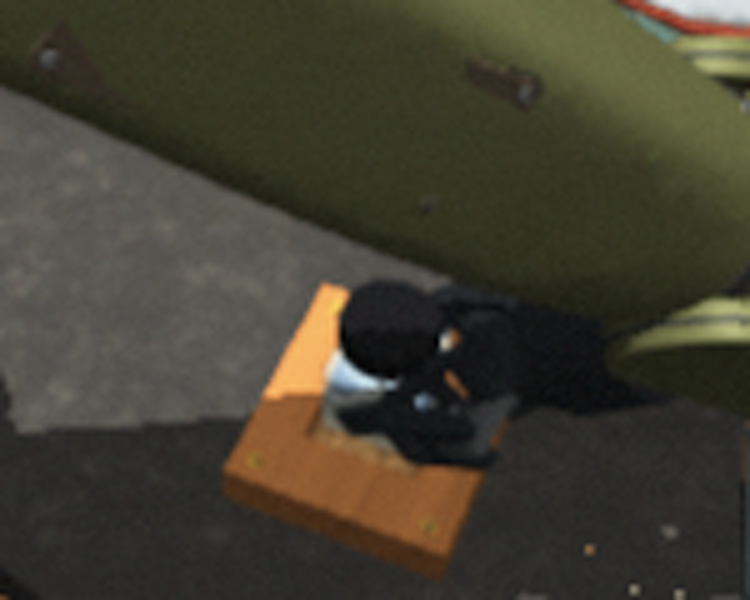

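View pics/w16.png

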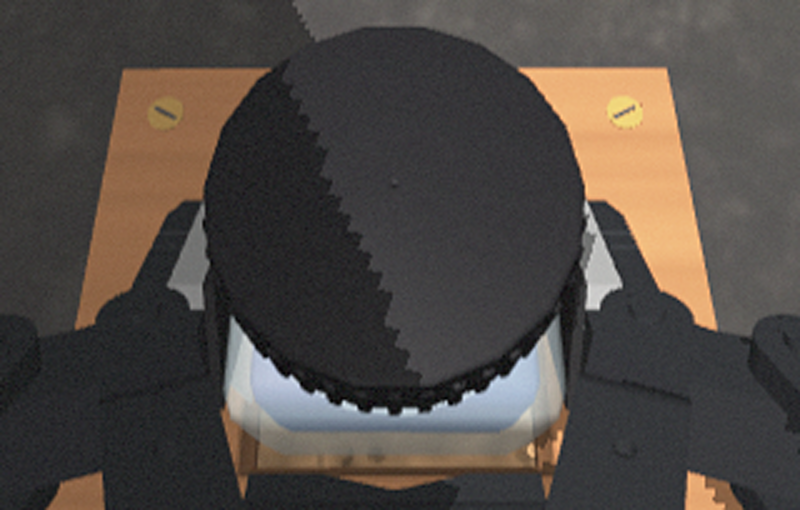

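View pics/d16.png

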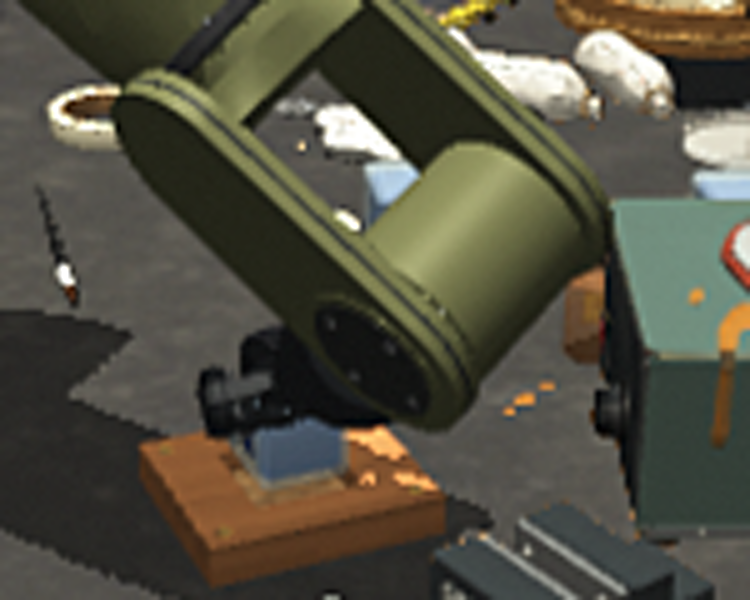

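```bash
python3 - <<'E'
from h import *
P=cam("wrist")
X=[ray("",(100+u/2.5,180+v/2.5),.023,P) for u,v in [(122,68),(667,68)]]
s=manip.get_state();b=s["tool_pos"]+s["tcp_rot"]@[-.0251,0,.0008]
a=np.radians(105.8);r=np.array([np.cos(a),np.sin(a),0])
e=X[1]-X[0];print(X,np.linalg.norm(e),np.degrees(np.arctan2(e[1],e[0])),[(x-b)@r for x in X], "mid lateral",((X[0]+X[1])/2-b)@np.array([np.sin(a),-np.cos(a),0]))
E
```

```text
[array([ 0.42247711, -0.01402523,  0.023     ]), array([0.54937403, 0.02234443, 0.023     ])] 0.1320059902447529 15.992722132970092 [np.float64(0.059433167966959397), np.float64(0.059877187199241004)] mid lateral -0.0002942741006856255
```

```bash
python3 -m crank '[1,-0.0005,0,0.0015,0,0,0, 1,-0.002,0,0.003,0,0,0, 1,-0.0035,0,0.0042,0,0,0, 1,-0.005,0,0.0054,0,0,0, 1,-0.0065,0,0.0067,0,0,0, 1,-0.0075,0,0.0076,0,0,0, 1,-0.0075,0,0.0076,0,0,0, 1,-0.0075,0,0.0076,0,0,0]'; python3 - <<'E'
from h import *
show()
s=manip.get_state();print("base",s["tool_pos"]+s["tcp_rot"]@[-.0251,0,.0008])
E
```

```text
t: 19.95
tool_pos: [0.498, -0.0373, 0.0368]
tcp_rot: [[-0.177, 0.962, -0.209], [0.62, 0.274, 0.736], [0.765, 0.001, -0.644]]
ft_force: [-0.1, 1.2, -3.1]
finger_gap: 0.6
t 19.95 tcp [ 0.498  -0.0373  0.0368] gap 0.6 F [-0.1386  1.2024 -3.1267] T [-0.6261 -0.1493  0.006 ]
[[-0.1771  0.9618 -0.2088]
 [ 0.6196  0.2738  0.7356]
 [ 0.7646  0.0009 -0.6445]]
q [-0.4964  0.3712  1.9065  0.5793  1.5582 -0.9964]
base [ 0.5023 -0.0522  0.0171]
```

Already inside the well without touching its sides. I'll lower the remaining 5 mm.

```bash
python3 -m crank '[1,-0.001,0,0.0008,0,0,0, 1,-0.002,0,0.0016,0,0,0, 1,-0.003,0,0.0024,0,0,0, 1,-0.0035,0,0.003,0,0,0, 1,-0.004,0,0.0034,0,0,0, 1,-0.0045,0,0.0038,0,0,0, 1,-0.005,0,0.0042,0,0,0, 1,-0.005,0,0.0042,0,0,0]'; python3 - <<'E'
from h import *
show()
s=manip.get_state();print("base",s["tool_pos"]+s["tcp_rot"]@[-.0251,0,.0008])
E
```

```text
t: 20.95
tool_pos: [0.498, -0.0374, 0.0329]
tcp_rot: [[-0.177, 0.961, -0.211], [0.617, 0.275, 0.737], [0.767, 0.001, -0.642]]
ft_force: [-3.7, -2.2, 11.6]
finger_gap: 0.603
t 20.95 tcp [ 0.498  -0.0374  0.0329] gap 0.603 F [-3.7429 -2.2069 11.5689] T [0.6164 1.1613 0.4692]
[[-0.177   0.9614 -0.2106]
 [ 0.6169  0.2751  0.7374]
 [ 0.7669  0.0006 -0.6418]]
q [-0.4969  0.3802  1.9046  0.5799  1.5561 -1.0012]
base [ 0.5023 -0.0523  0.0132]
```

```bash
python3 -m crank '[0,0,0,0,0,0,0, 0,0,0,0,0,0,0, 0,0,0,0,0,0,0, 0,0,0,0,0,0,0, 0,0,0,-0.025,0,0,0, 0,0,0,-0.055,0,0,0, 0,0,0,-0.085,0,0,0, 0,0,0,-0.115,0,0,0]'; python3 - <<'E'
from h import *
show()
im,P=snap("wrist","w18"); np.savez("w18.npz",K=P[0],R=P[1],t=P[2])
im,P=snap("side","d18",(170,150,320,270),5)
delta([.5023,-.053,.20],frame(90,105.8))
E
```

```text
t: 21.95
tool_pos: [0.5223, -0.1227, 0.1071]
tcp_rot: [[-0.177, 0.961, -0.211], [0.617, 0.275, 0.738], [0.767, 0.0, -0.642]]
ft_force: [0.0, -0.3, -0.8]
finger_gap: 1.0
t 21.95 tcp [ 0.5223 -0.1227  0.1071] gap 1.0 F [ 0.0218 -0.2659 -0.8029] T [-0.3603 -0.0632  0.03  ]
[[-0.1767  0.9614 -0.2108]
 [ 0.6167  0.2751  0.7376]
 [ 0.7671  0.0003 -0.6415]]
q [-0.5923  0.3748  1.7534  0.5242  1.7299 -0.9844]
delta shift [ 0.118  -0.0011 -0.0017] rot [ 0.0036 -0.8699  0.0029] deg 49.8
```

View pics/w18.png

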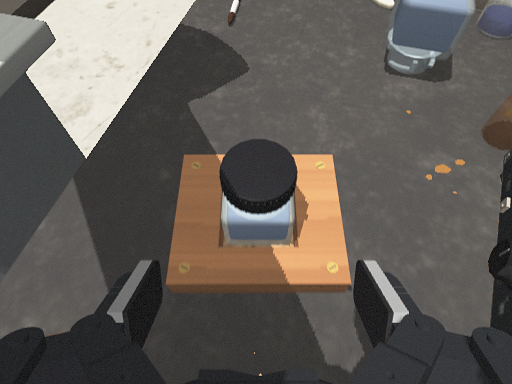

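View pics/d18.png

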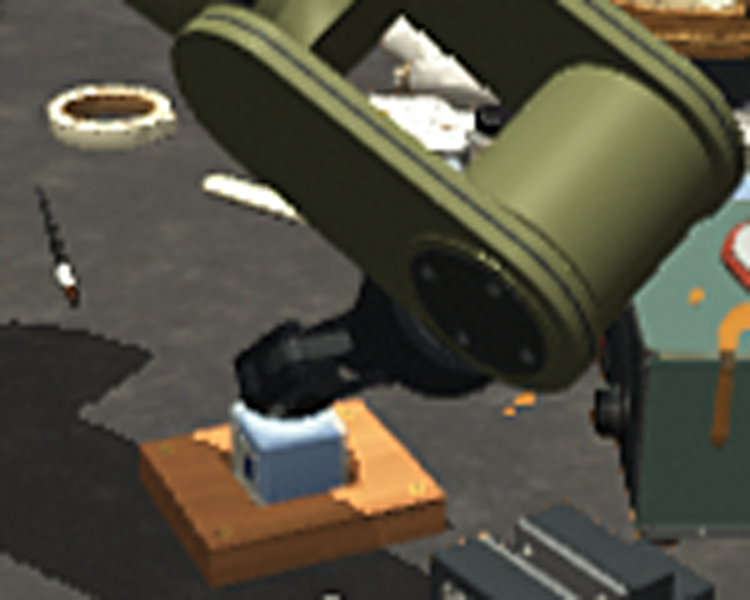

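```bash
python3 -m crank '[0,0.03,0,-0.02,0,-0.12,0, 0,0.06,0,-0.03,0,-0.24,0, 0,0.09,0,-0.025,0,-0.36,0, 0,0.11,0,-0.015,0,-0.48,0, 0,0.118,-0.001,-0.002,0,-0.6,0, 0,0.118,-0.001,-0.002,0.003,-0.74,0.003, 0,0.118,-0.001,-0.002,0.003,-0.87,0.003, 0,0.118,-0.001,-0.002,0.003,-0.87,0.003]'; python3 - <<'E'
from h import *
show()
im,P=snap("wrist","w19"); np.savez("w19.npz",K=P[0],R=P[1],t=P[2])
for th in ["lid"]:
  for d in manip.regions_of(th,"wrist"): print(th,d["score"],d["extent"])
cv2.imwrite("pics/w19a.png",cv2.resize(im[150:330,160:350][:,:,::-1],None,fx=3,fy=3,interpolation=cv2.INTER_CUBIC))
E
```

```text
t: 23.05
tool_pos: [0.5013, -0.0509, 0.1992]
tcp_rot: [[-0.276, 0.961, -0.001], [0.961, 0.276, 0.002], [0.002, -0.0, -1.0]]
ft_force: [0.2, -0.6, 0.2]
finger_gap: 1.001
t 23.05 tcp [ 0.5013 -0.0509  0.1992] gap 1.001 F [ 0.2214 -0.5638  0.1628] T [-0.0499 -0.0737  0.0346]
[[-0.2757  0.9612 -0.001 ]
 [ 0.9612  0.2757  0.0017]
 [ 0.0019 -0.0005 -1.    ]]
q [-0.2085 -0.1822  2.0041  0.0015  1.3209 -0.4882]
lid 0.8 [226.4, 155.4, 286.0, 218.2]
```

View pics/w19.png

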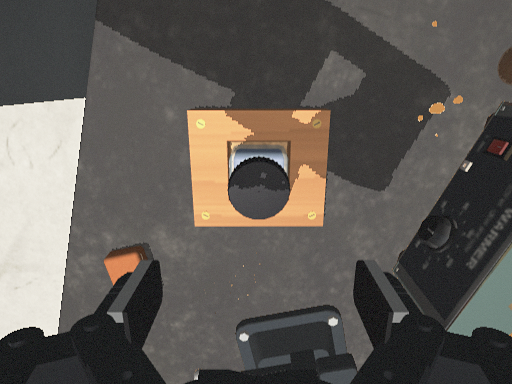

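View pics/w19a.png

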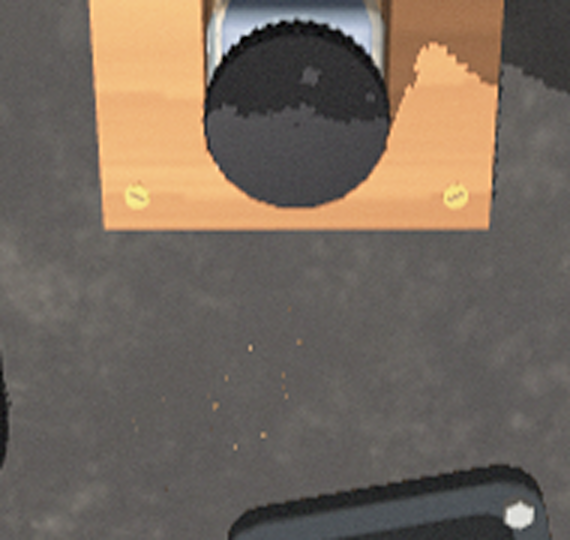

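```bash
python3 - <<'E'
from h import *
d=np.load("w19.npz");P=(d["K"],d["R"],d["t"])
print("lid top",ray("",(160+297.5/3,150+122/3),.084,P)); print("width",[ray("",(160+u/3,150+120/3),.084,P) for u in (204,391)])
X=np.array([ray("",u,.023,P)[:2] for u in [(187.5,110),(330,110.5),(324,226.5),(195,226.5)]]);print("holder",X.mean(0))
delta([.5023,-.053,.057],frame(90,105.8))
E
```

```text
lid top [ 0.50257093 -0.05101727  0.084     ]
width [array([ 0.47842742, -0.05740088,  0.084     ]), array([ 0.52639877, -0.04355607,  0.084     ])]
holder [ 0.50289845 -0.05129434]
delta shift [-0.0009  0.0003  0.1423] rot [-0.0008 -0.0024  0.0007] deg 0.1
```

```bash
python3 -m crank '[0,0,0.001,0.03,0,-0.001,0, 0,0,0.001,0.06,0,-0.002,0, 0,0,0.001,0.09,0,-0.002,0, 0,0,0.001,0.115,0,-0.002,0, 0,0,0.001,0.132,0,-0.002,0, 0,0,0.001,0.14,0,-0.002,0, 0,0,0.001,0.142,0,-0.002,0, 0,0,0.001,0.142,0,-0.002,0]'; python3 - <<'E'
from h import *
show()
snap("wrist","w20",(100,180,420,384),2.4)
E
```

```text
t: 24.15
tool_pos: [0.5033, -0.0522, 0.0581]
tcp_rot: [[-0.273, 0.962, 0.0], [0.962, 0.273, -0.0], [-0.0, 0.0, -1.0]]
ft_force: [-0.2, -0.0, 0.6]
finger_gap: 1.002
t 24.15 tcp [ 0.5033 -0.0522  0.0581] gap 1.002 F [-0.2367 -0.0203  0.6405] T [ 0.0067 -0.0051  0.0479]
[[-0.2729  0.9621  0.0005]
 [ 0.9621  0.2729 -0.    ]
 [-0.0001  0.0004 -1.    ]]
q [-0.2094 -0.0167  2.1086  0.0001  1.0493 -0.4858]
```

View pics/w20.png

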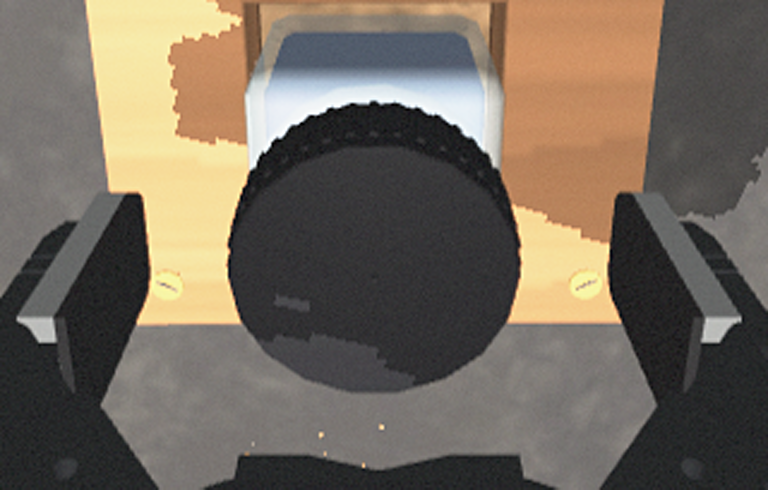

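```bash
python3 -m crank '[0,0.001,-0.0005,0.001,0,0,0, 0,0.001,-0.0005,0.001,0,0,0, 1,0.001,-0.0005,0.001,0,0,0, 1,0.001,-0.0005,0.001,0,0,0, 1,0.001,-0.0005,0.001,0,0,0, 1,0.001,-0.0005,0.001,0,0,0, 1,0.001,-0.0005,0.001,0,0,0, 1,0.001,-0.0005,0.001,0,0,0]'; python3 - <<'E'
from h import *
show()
snap("wrist","w21",(100,180,420,384),2.4)
E
```

```text
t: 25.2
tool_pos: [0.5027, -0.0513, 0.0576]
tcp_rot: [[-0.273, 0.962, 0.001], [0.962, 0.273, -0.0], [-0.0, 0.0, -1.0]]
ft_force: [-4.0, 0.2, 4.5]
finger_gap: 0.569
t 25.2 tcp [ 0.5027 -0.0513  0.0576] gap 0.569 F [-4.0269  0.2402  4.5428] T [0.0208 0.5763 0.0612]
[[-0.273   0.962   0.0005]
 [ 0.962   0.273  -0.0002]
 [-0.0003  0.0005 -1.    ]]
q [-0.208  -0.0178  2.1106 -0.0001  1.0482 -0.4845]
```

View pics/w21.png

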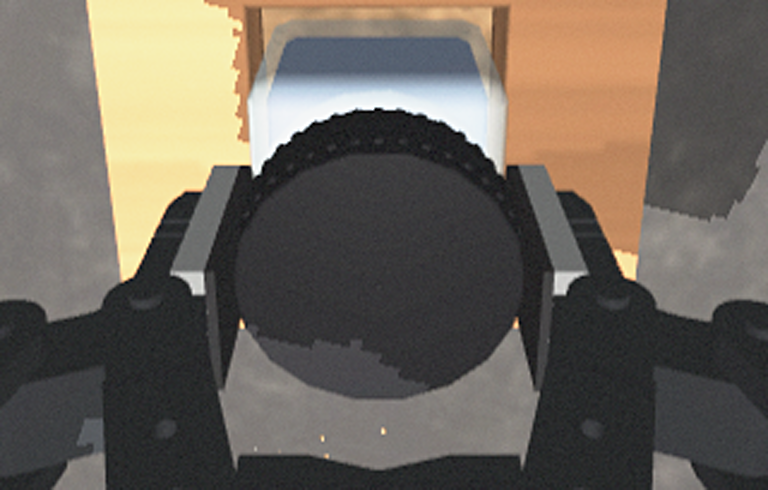

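```bash
python3 -m crank '[1,0,0,0,0,0,-0.08, 1,0,0,-0.0003,0,0,-0.18, 1,0,0,-0.0005,0,0,-0.28, 1,0,0,-0.0008,0,0,-0.38, 1,0,0,-0.001,0,0,-0.48, 1,0,0,-0.0013,0,0,-0.58, 1,0,0,-0.0016,0,0,-0.68, 1,0,0,-0.0018,0,0,-0.75]'; python3 - <<'E'
from h import *
show()
snap("wrist","w22",(100,180,420,384),2.4)
E
```

```text
t: 26.25
tool_pos: [0.5026, -0.0508, 0.0592]
tcp_rot: [[-0.856, 0.516, 0.0], [0.516, 0.856, 0.001], [0.0, 0.001, -1.0]]
ft_force: [-2.1, 1.3, 2.2]
finger_gap: 0.568
t 26.25 tcp [ 0.5026 -0.0508  0.0592] gap 0.568 F [-2.1225  1.3459  2.1571] T [ 0.3063  0.2425 -0.0893]
[[-0.8564  0.5164  0.0004]
 [ 0.5164  0.8564  0.0011]
 [ 0.0002  0.0011 -1.    ]]
q [-0.2078 -0.0204  2.1099  0.0013  1.052  -1.2366]
```

View pics/w22.png

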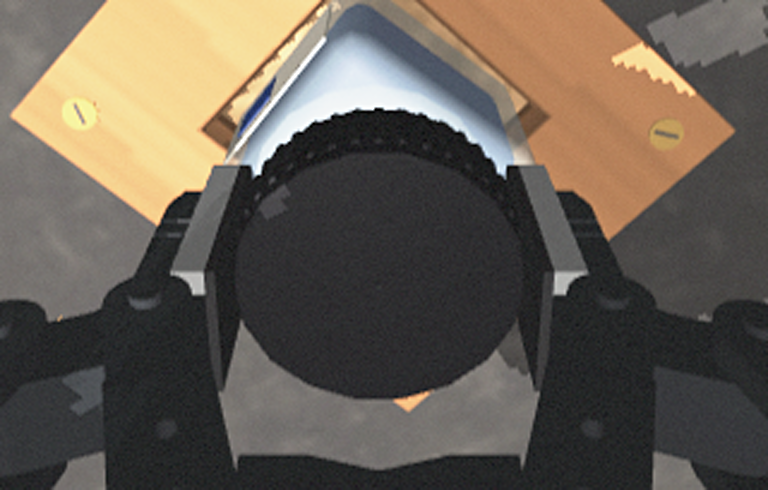

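```bash
python3 -m crank '[1,0,0,-0.0003,0,0,-0.1, 1,0,0,-0.0006,0,0,-0.2, 1,0,0,-0.0008,0,0,-0.3, 1,0,0,-0.0008,0,0,-0.4, 1,0,0,-0.0008,0,0,-0.5, 1,0,0,-0.0008,0,0,-0.57, 1,0,0,-0.0008,0,0,-0.57, 1,0,0,-0.0008,0,0,-0.57]'; python3 - <<'E'
from h import *
show()
snap("wrist","w23",(100,180,420,384),2.4)
E
```

```text
t: 27.3
tool_pos: [0.5026, -0.0511, 0.0602]
tcp_rot: [[-1.0, -0.028, 0.0], [-0.028, 1.0, 0.001], [-0.001, 0.001, -1.0]]
ft_force: [-3.1, -1.8, 5.0]
finger_gap: 0.57
t 27.3 tcp [ 0.5026 -0.0511  0.0602] gap 0.57 F [-3.131  -1.7945  5.0051] T [-0.2045  0.5373  0.001 ]
[[-0.9996 -0.0277  0.0005]
 [-0.0277  0.9996  0.0006]
 [-0.0005  0.0005 -1.    ]]
q [-0.2079 -0.0218  2.1093  0.0007  1.0537 -1.8067]
```

View pics/w23.png

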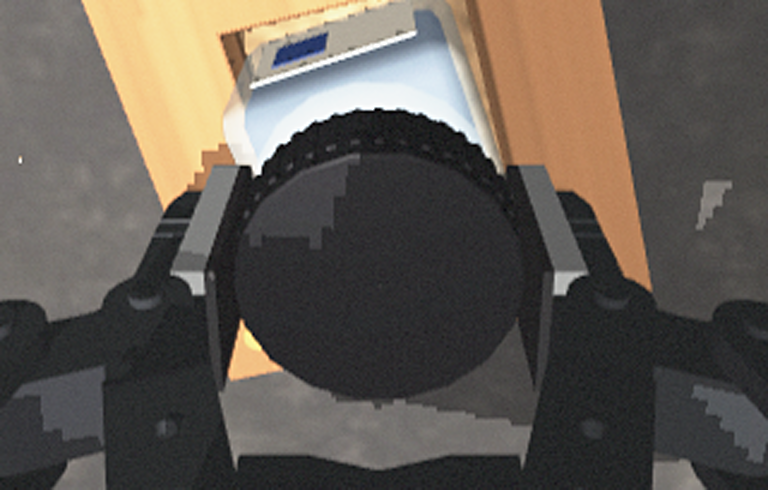

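```bash
python3 -m crank '[1,0,0,-0.001,0,0,0, 1,0,0,-0.002,0,0,0, 1,0,0,-0.003,0,0,0, 1,0,0,-0.004,0,0,0, 1,0,0,-0.0055,0,0,0, 1,0,0,-0.007,0,0,0, 1,0,0,-0.007,0,0,0, 1,0,0,-0.007,0,0,0]'; python3 - <<'E'
from h import *
show()
snap("wrist","w24",(100,180,420,384),2.4)
E
```

```text
t: 28.35
tool_pos: [0.5027, -0.0511, 0.0673]
tcp_rot: [[-1.0, -0.028, 0.001], [-0.028, 1.0, 0.0], [-0.001, 0.0, -1.0]]
ft_force: [-1.1, -1.2, 0.5]
finger_gap: 0.572
t 28.35 tcp [ 0.5027 -0.0511  0.0673] gap 0.572 F [-1.086  -1.1875  0.4508] T [-0.0449  0.1256 -0.014 ]
[[-0.9996 -0.028   0.0005]
 [-0.028   0.9996  0.0005]
 [-0.0005  0.0004 -1.    ]]
q [-0.2079 -0.0322  2.1057  0.0006  1.0677 -1.807 ]
```

View pics/w24.png

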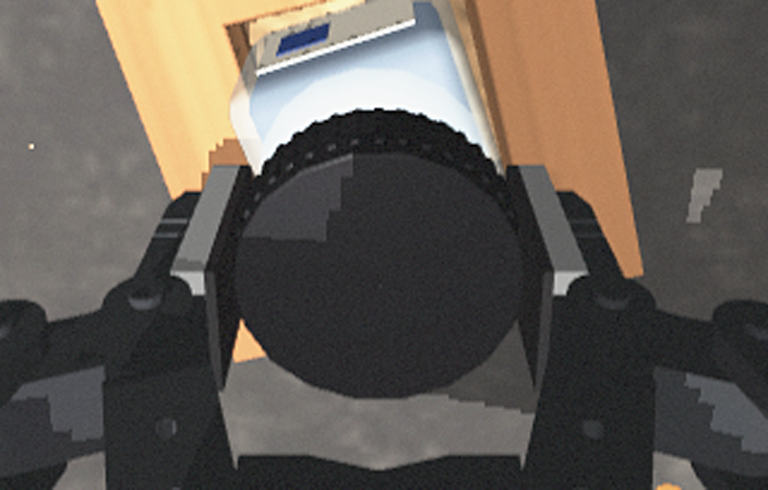

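```bash
python3 -m crank '[1,0,0,-0.004,0,0,0, 1,0,0,-0.009,0,0,0, 1,0,0,-0.015,0,0,0, 1,0,0,-0.021,0,0,0, 1,0,0,-0.027,0,0,0, 1,0,0,-0.032,0,0,0, 1,0,0,-0.034,0,0,0, 1,0,0,-0.034,0,0,0]'; python3 - <<'E'
from h import *
show()
snap("wrist","w25"); snap("side","d25",(170,150,320,270),5); snap("scene","s25",(230,180,380,300),5)
E
```

```text
t: 29.4
tool_pos: [0.5027, -0.0511, 0.1014]
tcp_rot: [[-1.0, -0.028, 0.001], [-0.028, 1.0, 0.0], [-0.001, 0.0, -1.0]]
ft_force: [0.3, -0.9, -0.7]
finger_gap: 0.57
t 29.4 tcp [ 0.5027 -0.0511  0.1014] gap 0.57 F [ 0.2969 -0.9237 -0.6743] T [-0.0054  0.0702  0.0425]
[[-0.9996 -0.0279  0.0007]
 [-0.0279  0.9996  0.0004]
 [-0.0007  0.0004 -1.    ]]
q [-0.208  -0.0789  2.0855  0.0006  1.1344 -1.807 ]
```

View pics/w25.png

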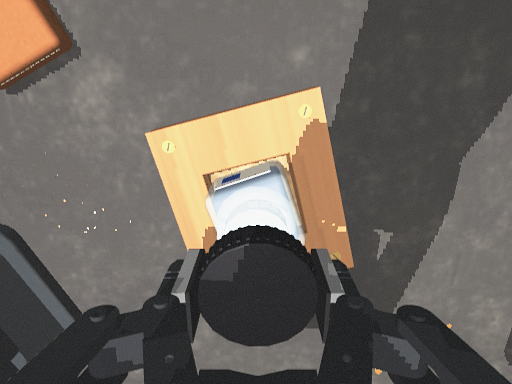

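View pics/d25.png

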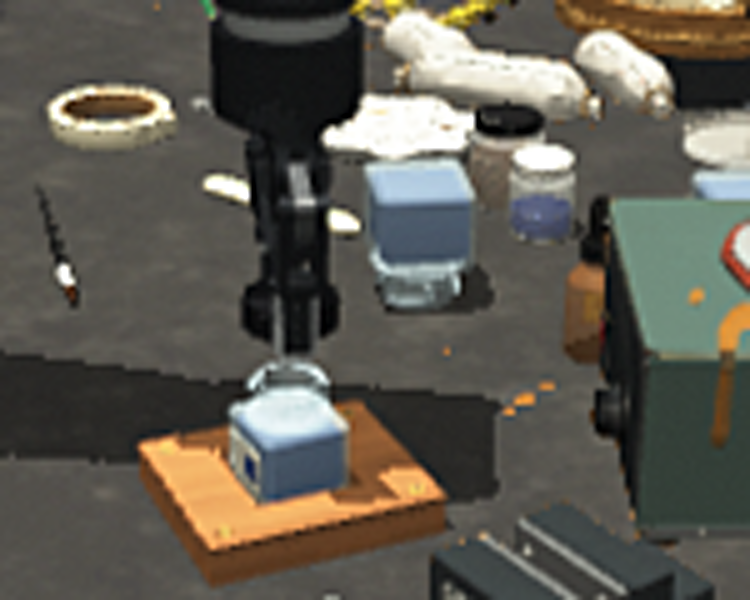

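View pics/s25.png

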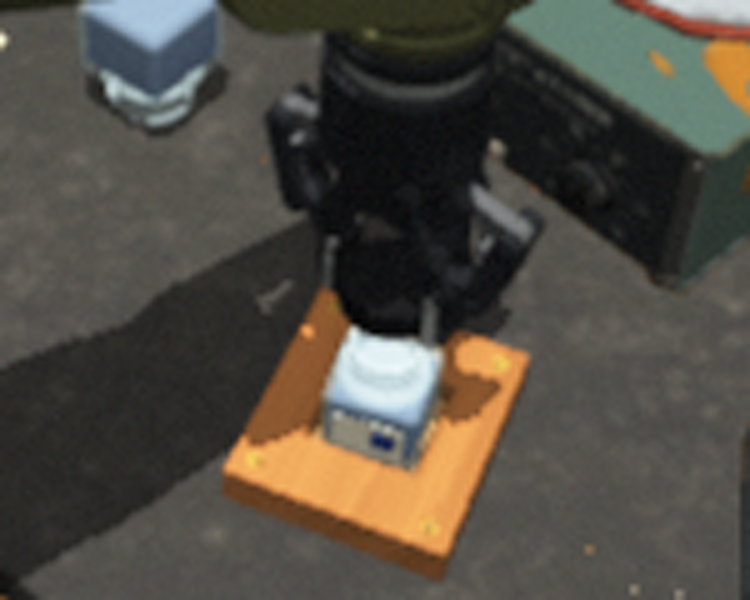

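```bash
python3 -c "
from h import *
show(); print(manip.hand_in())"
```

```text
t 29.55 tcp [ 0.5024 -0.0511  0.101 ] gap 0.571 F [ 0.3608  0.5578 -0.5056] T [-0.0045  0.0048 -0.0005]
[[-0.9996 -0.028  -0.0001]
 [-0.028   0.9996  0.0006]
 [ 0.0001  0.0006 -1.    ]]
q [-0.208  -0.0785  2.0859  0.0006  1.1343 -1.807 ]
the job is handed in; nothing more can be done
None
```

I handed the job in at about 29.6 s of the 64 s, with the lid held over the open jar and the jar still seated in the well. The hand-in gives no verdict, so the result rests on my own last checks.

**What I did:** I picked the smallest of the three blue square jars. I turned it over in two 90° steps, resting it on a flat side in between, then lowered it upright into the well and let go. After regripping by the lid, I turned the tool about 75° anticlockwise, rising about 2.6 mm as it went, and lifted the lid straight up.

**Last checks:**
- **Jar:** the side and scene pictures show it upright in the well, where I had let go of it. The well and lid centres agreed to within 1 mm after I let go. The touch came when my estimate of the base was about 1 mm above the well floor.
- **Lid:** it is gripped at about 48 mm opening, and the tool is level. From the lift, its edge is about 31 mm above the rim. The wrist force is under 1 N, so the jar is not being carried.
- **Bystanders:** none was touched, as far as the pictures show.

No check failed. The small disagreements were 2 to 3 mm between cameras, within calibration, and a 1.5 mm offset to the well that I corrected before lowering the jar. The jar turned slightly in the well during the twist, as expected from its play.

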